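# Lock off a machine with its key on a folding hook, stow the tools, restore power

### The job

Swing the folding hook straight out from its board, turn the key in the switch box back to off (all the way anticlockwise), pull it out and hang it by its eye on the hook, as a lock-out. While the key hangs there, press every loose tool that lies between the switch box and the foam tray (some of: screwdriver, ratchet, pliers) fully down into its own pocket of the tray. Then put the key back fully home in the switch, turn it clockwise to run as far as it goes, and fold the empty hook flat against its board, leaving the tape measure and the pipe coupling alone.

Things in the scene. Friction and masses are not known exactly. Their poses are not given: they have to be found in the camera images.
- hook_arm (a joint): The folding hook's arm: 0 = folded flat along the front of its board, pi/2 = straight out, square to the board. It swings level about the upright axis at hook_pivot, clockwise seen from above as it opens; stops at both ends, stays where it is left (0.6 N at the pin moves it).
- hook_pivot (a point): The hook's pivot axis at the arm's centre line, z = 0.19. Axes of the stand: x square into its plywood board, away from the robot. Folded, the arm points along -y; out, along -x. The board's front face is 20 mm on the +x side; it spans y +18 to -118 mm from here, 8 thick, top at z = 0.186. Pivot barrel 16 wide, its top 9 mm above this point. Foot 70 x 140.
- hook_pin (a point): Point on the upright round pin at the free end of the hook arm, 100 mm from the pivot axis and 14 mm above the arm's centre line. The pin is 10 across, its top is 10 mm above this point; it stands above the board's top, so it can be pinched from above whether the arm is folded or out. The arm itself is a round level bar 8 across.
- hook_rest (a point): Middle of the hook arm's bar, 50 mm from the pivot and from the pin, on its centre line. y axis points along the bar towards the pivot, z up. A hung key's eye centre is 17 mm below this point. The hung key may come to rest leaning up to 0.1 rad in its own plane, about the bar; allow for it when taking it off and inserting it.
- key_switch (a joint): The switch's round cylinder knob (58 across): 0 = off, 1.2 rad = run, growing clockwise seen from above; stops at both ends, stays where it is left (friction 0.06 N m). It starts at run with the key in it. The key has about 0.15 rad of play in the slot, so turn it a little past the stop.
- switch_slot (a point): Centre of the knob's flat top face, z = 0.09, on the knob's upright axis, on a grey switch box 76 x 76 x 78 with a 110 x 110 foot. Axes are the box's. The slot in the top is 25 x 11 mm with a chamfered mouth, 36 deep; its long side lies along the box's y at off, and turns with the knob (1.2 rad clockwise from there at run).
- key_tab (a point): Centre of the grip tab of a flat upright metal key 112 tall: tab 30 wide (key's y), 10 thick (x), 26 high (z). Below it the bow, 42 x 10, with the eye, then the blade 22 (y) x 8 (x), 32 long with a smaller nose, its end 99 mm below this point. Fully home, the bow's underside (67 mm below this point) rests on the knob. Fits either way round. Pinch the tab across its thickness.
- key_eye (a point): Centre of the key's eye, a rectangular through hole along the key's x, 24 wide (y), 42 high (z), 38 mm below key_tab. The hook's bar and pin together span from 4 below to 24 above the bar's centre line, so the key passes over the pin with the bar's centre line about 10 mm below the eye's centre, and then hangs with the eye's upper edge on the bar.
- driver_grip (a point): Centre, half-way up, of the thick handle's front part on a screwdriver 26 x 174 x 22 lying on the table (11 mm above its underside). Its y axis points to the handle's end (70 mm away), the tip lies 102 mm off along -y. Handle 26 wide here (x); shaft 7 across.
- ratchet_grip (a point): Point on the handle of a metal ratchet 32 x 190 x 24 (handle 20 wide along x, 13 thick; this point is 6.5 mm above its underside). Its y axis points to the head (32 wide, its end 85 mm away, with a square stub standing up to 24 mm); the handle's end is 105 mm off along -y.
- pliers_grip (a point): Point between the handles just behind the pivot of a pair of pliers 46 x 159 x 13 lying flat, 6.5 mm above their underside; about 42 wide here (x). Its y axis points to the handle ends (74 mm away); the jaws' tips (20 wide) are 84 mm off along -y. A parts cabinet 172 high stands at x below 0.40, y above 0.03. A tool knocked against another, or against the tray, can be dragged clear by pressing on its top with 10 to 25 N.
- pocket_driver (a point): Where driver_grip lies when seated. Axes of the tray: x along its 232 length, y across its 160 width. Foam top z = 0.024, pocket floors 0.008. A finger channel 36 wide, as deep, crosses all pockets at their grip points and is open at the sides. Pockets are 2 mm larger on each side and fit one way only: here handle towards the tray's +x, tip -x.
- pocket_ratchet (a point): Where ratchet_grip comes to lie when the ratchet is seated, in the same tray (see pocket_driver): head towards the tray's +x, stub up. It is 48 mm from pocket_driver on the +y side.
- pocket_pliers (a point): Where pliers_grip comes to lie when the pliers are seated, in the same tray (see pocket_driver): handles towards the tray's +x, jaws towards -x. It is 58 mm from pocket_ratchet on the +y side and 32 mm from the tray's +y edge.
- tape_measure: Bystander: yellow tape measure 38 x 78 x 64, origin at the centre of its underside.
- coupling: Bystander: grey pipe coupling 52 across, 50 high, origin at the centre of its underside.

How it is judged (in metres and radians):
On the way, in this order (a step that is already met when the one before it is completed fails the run):
1. the hook is swung straight out (value of joint hook_arm above 1.4 rad), for 0.2 s.
2. the switch is off and the key hangs by its eye on the hook, let go (y of key_eye in the frame of hook_rest between -0.04 and 0.04 m and x of key_eye in the frame of hook_rest between -0.012 and 0.012 m and z of key_eye in the frame of hook_rest between -0.024 and -0.01 m and angle between key_eye's own z axis and vertical below 0.35 rad and contact force between the fingers and key below 0.3 N and value of joint hook_arm above 1.35 rad and value of joint key_switch below 0.1 rad), for 0.3 s.
3. every loose tool that is there is seated in its pocket and let go, the key still hanging on the hook and the switch off (all of step 2 and x of driver_grip in the frame of pocket_driver between -0.005 and 0.005 m and y of driver_grip in the frame of pocket_driver between -0.005 and 0.005 m and z of driver_grip in the frame of pocket_driver between -0.003 and 0.003 m and angle between the y axis of driver_grip and the x axis of pocket_driver, either way round below 0.08 rad and contact force between the fingers and driver below 0.3 N and x of ratchet_grip in the frame of pocket_ratchet between -0.005 and 0.005 m and y of ratchet_grip in the frame of pocket_ratchet between -0.005 and 0.005 m and z of ratchet_grip in the frame of pocket_ratchet between -0.003 and 0.003 m and angle between the y axis of ratchet_grip and the x axis of pocket_ratchet, either way round below 0.08 rad and contact force between the fingers and ratchet below 0.3 N and x of pliers_grip in the frame of pocket_pliers between -0.005 and 0.005 m and y of pliers_grip in the frame of pocket_pliers between -0.005 and 0.005 m and z of pliers_grip in the frame of pocket_pliers between -0.003 and 0.003 m and angle between the y axis of pliers_grip and the x axis of pocket_pliers, either way round below 0.08 rad and contact force between the fingers and pliers below 0.3 N), for 0.2 s.
At the end, for the whole second after the job is handed in: Key home in the switch (6 mm of the axis, bow within 4 mm of the knob, upright) and at run (over 1.08 rad); hook folded (under 0.12 rad); every loose tool down in its pocket (5 mm along and across, 3 mm in height, 0.08 rad); all released (horizontal distance between key_tab and switch_slot below 0.006 m and z of key_tab in the frame of switch_slot below 0.071 m and angle between key_tab's own z axis and vertical below 0.1 rad and value of joint key_switch above 1.08 rad and value of joint hook_arm below 0.12 rad and linear speed of key below 0.02 m/s and x of driver_grip in the frame of pocket_driver between -0.005 and 0.005 m and y of driver_grip in the frame of pocket_driver between -0.005 and 0.005 m and z of driver_grip in the frame of pocket_driver between -0.003 and 0.003 m and angle between the y axis of driver_grip and the x axis of pocket_driver, either way round below 0.08 rad and contact force between the fingers and driver below 0.3 N and x of ratchet_grip in the frame of pocket_ratchet between -0.005 and 0.005 m and y of ratchet_grip in the frame of pocket_ratchet between -0.005 and 0.005 m and z of ratchet_grip in the frame of pocket_ratchet between -0.003 and 0.003 m and angle between the y axis of ratchet_grip and the x axis of pocket_ratchet, either way round below 0.08 rad and contact force between the fingers and ratchet below 0.3 N and x of pliers_grip in the frame of pocket_pliers between -0.005 and 0.005 m and y of pliers_grip in the frame of pocket_pliers between -0.005 and 0.005 m and z of pliers_grip in the frame of pocket_pliers between -0.003 and 0.003 m and angle between the y axis of pliers_grip and the x axis of pocket_pliers, either way round below 0.08 rad and contact force between the fingers and pliers below 0.3 N); the robot touches nothing.
It fails at once if the tape measure is moved by more than 3 cm (distance of tape_measure from where it was at the start of the episode above 0.03 m).
It fails at once if the coupling is moved by more than 3 cm (distance of coupling from where it was at the start of the episode above 0.03 m).
Of driver, ratchet, pliers only 2 to 3 are there at a start; the rules pass over those that are not, and their reading is None.
At some moment in a run one of driver, ratchet, pliers may be knocked a few centimetres aside while the robot is not near it.
It also fails if it takes over 208 s, if anything falls off the work surface, if the arm or the gripper's body presses on something with over 40 N, if the wrist force passes 120 N, or if a joint passes its speed limit or range.

### The arm

A 7-joint arm with a two-finger parallel gripper is mounted at the origin on the work surface; the furniture and walls round the work are solid. World frame = base frame: x ahead of the robot, y to its left, z up, the work surface at z = 0. Lengths are in m, angles in degrees, forces in N, time in s.
With the tool pointing down it reaches from about 0.425 to 0.875 m from the base axis. Payload 4.7 kg.
Tool frame: the origin (TCP) lies at the very end of the fingers, on their centre line; the grasp point (between the pads) lies 19 mm behind it; z points along the fingers, y is the line along which they close (so a half turn about z gives the same grasp; the last joint's range is limited). The gripper opens to 87 mm and grips with 3 to 60 N. Pads are 19 mm wide; open, the fingers measure 117 mm over their backs; the gripper's body (75 mm by 190 mm) begins 51 mm behind the grasp point.
Start: joints at [-67.718, 18.392, -4.016, 83.108, 1.295, 78.541, -3.26], TCP at [0.238, 0.605, 0.223] pointing down, gripper open.
Joint ranges: [-163.93, 163.93], [-17.29, 119.83], [-79.2, 71.16], [3.27, 140.29], [-89.18, 269.18], [5.43, 117.66], [-154.24, 154.24]. Speed limits (degrees/s): [147.25, 147.25, 180, 180, 180, 180, 180].

### API

Orientations are given as [roll, pitch, yaw] about the fixed x, y, z axes, in that order (R = Rz(yaw) Ry(pitch) Rx(roll)).
In Python, from cell import get_obs, eyes, env gives the robot as it stands.
- The arm moves only by the tool servo_tool, never from a script. Its argument "series" is a list that holds one entry, the list of rows, each a list of 7 numbers: the shift along the tool's x, y, z in units of 300 mm (1.0 is 300 mm), then the turn, a rotation vector about the tool's x, y, z in units of pi rad (1.0 is pi rad), then the opening, from 0 (shut) to 1 (fully open). In form: [[[tx, ty, tz, wx, wy, wz, gripper], ...]]. A call has 1 to 12 rows; each row is the pose to reach, as a shift and turn from the pose commanded when the call began, along the tool's axes at that moment, turning the shorter way round; what a row does not reach only later rows make up. A row lasts 1/12 s, in which the tool goes at most 41.7 mm and 7.16 degrees, less where a joint would pass 70% of its speed; a pose out of reach is approached as far as the arm can. A call with a number of a shift or a turn outside -1 to 1 is refused whole. A call with a gripper value outside its range is refused whole. The fingers move at their own pace and stop on an object; "grip_force" is the grip in N (left out, the last holds). Time passes only in rows, so rows that repeat a pose let the fingers close. It gives the time, the measured TCP pose, the force, the opening and the grip force at its end, in the units of the state.
- get_obs(): the state, without advancing time (a new reading comes with each control period).
- eyes.read_camera(name): name is "side" or "top"; returns a dict with "frame" (400x640x3 uint8, red, green, blue), "depth" (400x640 float32, m along the optical axis (not along the pixel's ray), 0 where there is no reading), "fx", "fy", "cx", "cy" (pixels), "origin" and "rotation" of the camera in the world. Camera axes: x right, y down, z forward; pixel columns grow to the right and rows downward; lengths in m; the calibration is good to about 2 mm. A picture is of the moment at which its call begins.
- env.sign_off(): hands the job in; it is judged then, once.
The state is a dict: "time_s": time; "qpos": joint angles; "joint_velocities": joint speeds; "effort": joint torques, N m; "tool_pos": TCP position; "tool_rot": TCP orientation; "force": force on the tool from outside, world axes, zero at the start; "wrist_torque": the same for the moment, N m; "grip_width": finger opening in m; "grasp_force": force on a finger pad.
Only numpy, scipy, OpenCV 4.12 (cv2) and the standard library are available. Lean on these libraries where they do the work, as an engineer would, in place of code of your own. Each camera call takes 0.05 s, during which the arm holds its last target. There are 200 camera calls.

## Working session

There is one attempt and no reset: what is moved stays moved. The work goes in short steps, Python scripts to look and compute and a tool call to move; the robot and the scene stay as the last step left them, time stands still between calls to the robot, and variables do not carry over. Pictures are saved under pics/ and viewed, at most 16 in all, crops included, and the job is handed in when it is done.

Besides the shell and the picture viewer there is one more tool, called after "Call:" by a JSON object that holds its "api" and its "payload", one argument or row to a line. servo_tool: Moves the arm, as the interface text tells. Shifts and turns lie within -1 to 1; 1 stands for 300 mm of shift or pi rad of turn. Its arguments: {"type":"object","properties":{"series":{"type":"array"},"grip_force":{"type":"number"}},"required":["series"]}

```bash
ls; mkdir -p pics
cat > h.py <<'E'
import numpy as np, cv2, json
from cell import get_obs, eyes, env
def cam(n):
    c=eyes.read_camera(n); c['R']=np.array(c['rotation']); c['o']=np.array(c['origin']); 
    if c['R'].shape!=(3,3):
        print('rot',c['rotation'])
    return c
def save(c,name,crop=None,s=1):
    im=c['frame'][:,:,::-1]
    if crop: im=im[crop[1]:crop[3],crop[0]:crop[2]]
    cv2.imwrite('pics/'+name,cv2.resize(im,None,fx=s,fy=s,interpolation=cv2.INTER_CUBIC))
def plane(c,u,v,z):
    d=c['R']@np.array([(u-c['cx'])/c['fx'],(v-c['cy'])/c['fy'],1]); return c['o']+d*(z-c['o'][2])/d[2]
def cloud(c):
    v,u=np.mgrid[0:400,0:640]; z=c['depth']
    p=np.stack([(u-c['cx'])/c['fx']*z,(v-c['cy'])/c['fy']*z,z],-1)
    return p@c['R'].T+c['o']
def proj(c,p):
    q=c['R'].T@(np.array(p)-c['o']); return q[0]/q[2]*c['fx']+c['cx'],q[1]/q[2]*c['fy']+c['cy']
E
python3 - <<'E'
from h import *
o=get_obs(); print(o)
for n in('side','top'):
    c=cam(n); save(c,n+'0.png'); np.save(n+'0.npy',c,allow_pickle=True); print(n,c['o'],c['R'],c['fx'],c['cx'],c['cy'])
E
```

```text
pics
{'time_s': 0.0, 'qpos': array([-67.71878737,  18.4381708 ,  -4.01424258,  83.1762015 ,
         1.29514011,  78.54023891,  -3.26087234]), 'joint_velocities': array([ 0.02156393,  0.09874232,  0.01732388, -0.01202596, -0.00507601,
       -0.07161752, -0.08206873]), 'effort': array([ 1.96997112e-04, -4.91288352e+01, -4.03869404e-01, -3.12519729e+01,
       -6.39267638e-02,  4.39667038e-02,  1.72308191e-04]), 'tool_pos': array([0.23780066, 0.60433593, 0.22146003]), 'tool_rot': array([-1.79890636e+02,  6.35899712e-03,  1.58526504e+02]), 'force': array([-0.88773582, -0.08025323,  0.59174369]), 'wrist_torque': array([ 0.01298768,  0.00885747, -0.01586059]), 'grasp_force': 0.0, 'grip_width': 0.0865375029212133}
rot [-114.72648112    0.75972231   -6.93861822]
side [ 0.48671794 -0.94585187  0.58440293] [-114.72648112    0.75972231   -6.93861822] 378.90614160215074 318.5290479182661 197.00457079839785
rot [-170.90169127    0.51150546  -91.35366785]
top [0.39637321 0.02452268 1.1935911 ] [-170.90169127    0.51150546  -91.35366785] 394.9353347836423 324.1915196172549 194.36215939227887
```

```bash
sed -i "s/c\['R'\]=np.array(c\['rotation'\])/c['R']=Rot.from_euler('xyz',c['rotation'],degrees=True).as_matrix()/; 1a from scipy.spatial.transform import Rotation as Rot" h.py
python3 - <<'E'
from h import *
for n in('side','top'):
    c=cam(n);np.save(n+'0.npy',c,allow_pickle=True); P=cloud(c); print(n,[P[v,u].round(3) for u,v in((320,200),(320,300),(200,250))])
E
```

```text
side [array([0.627, 0.224, 0.03 ]), array([ 0.563, -0.282,  0.025]), array([ 0.253,  0.011, -0.003])]
top [array([0.563, 0.043, 0.05 ]), array([0.292, 0.047, 0.172]), array([0.424, 0.357, 0.157])]
```

View pics/top0.png

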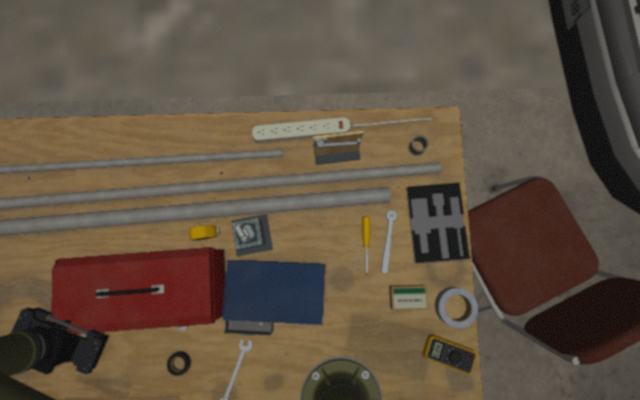

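View pics/side0.png

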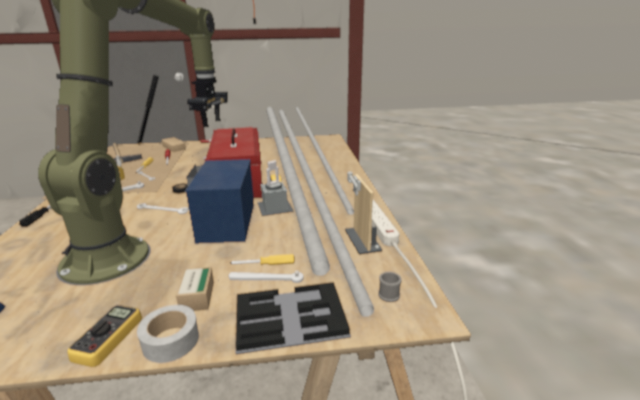

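Run:
```python
from h import *
c=np.load('top0.npy',allow_pickle=True).item(); save(c,'t1.png',(190,110,480,310),2.7)
P=cloud(c)
im=c['frame'].astype(int)
for u,v in((252,233),(205,232),(418,145),(337,145),(337,157),(320,205),(320,187),(260,158),(437,190),(275,290),(366,230),(390,240)): print(u,v,P[v,u].round(3),im[v,u])
c=np.load('side0.npy',allow_pickle=True).item(); 
im=c['frame'][150:360,180:420,::-1]; cv2.imwrite('pics/s1.png',cv2.resize(im,None,fx=2.8,fy=2.8,interpolation=cv2.INTER_CUBIC))
```

```text
252 233 [0.469 0.233 0.094] [116 124 123]
205 232 [0.477 0.376 0.058] [157 117  10]
418 145 [ 0.735 -0.264  0.005] [126 105  73]
337 145 [ 0.688 -0.007  0.19 ] [98 96 88]
337 157 [ 0.702 -0.012  0.008] [57 63 63]
320 205 [0.55  0.044 0.04 ] [103 101  95]
320 187 [0.611 0.043 0.002] [126 104  69]
260 158 [0.707 0.227 0.001] [108  94  71]
437 190 [ 0.589 -0.309  0.021] [22 20 22]
275 290 [0.319 0.16  0.17 ] [38 50 69]
366 230 [ 0.474 -0.091  0.021] [170 136  10]
390 240 [ 0.443 -0.161  0.016] [141 138 132]
```

View pics/t1.png

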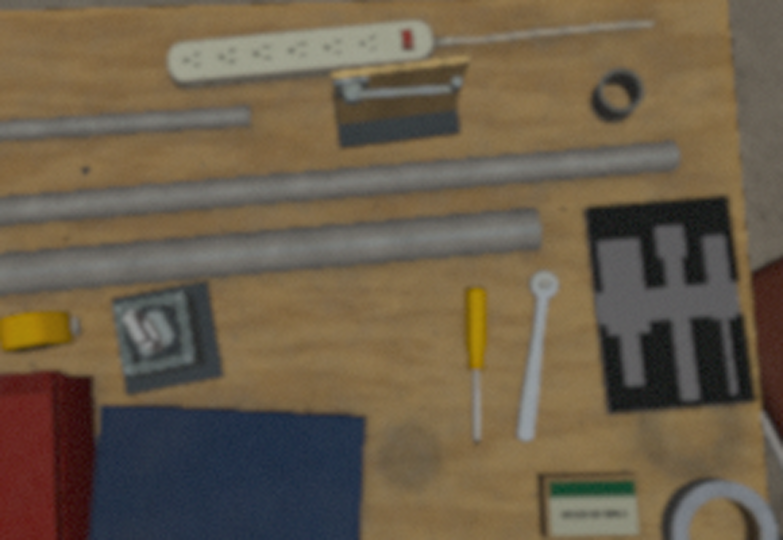

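View pics/s1.png

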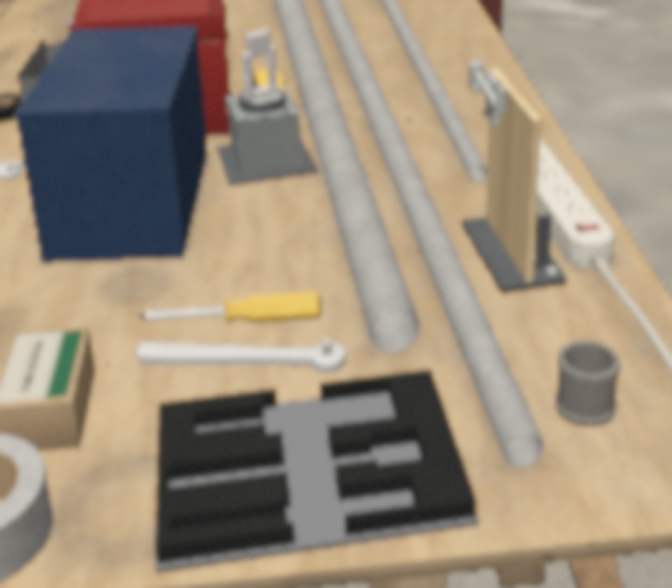

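```bash
cat >> h.py <<'E'
def rect(c,m,z,name='',big=True):
    """min-area rectangle of mask m cast on plane z: centre, sides, yaw of long side"""
    m=m.astype(np.uint8)
    if big:
        n,l,s,_=cv2.connectedComponentsWithStats(m)
        if n<2: print(name,'none'); return
        m=(l==1+s[1:,4].argmax()).astype(np.uint8)
    k=max(cv2.findContours(m,cv2.RETR_EXTERNAL,cv2.CHAIN_APPROX_NONE)[0],key=len) if big else np.argwhere(m)[:,None,::-1]
    p=np.array([plane(c,u,v,z)[:2] for u,v in k.reshape(-1,2)],np.float32)
    (x,y),(w,h),a=cv2.minAreaRect(p)
    if w<h: w,h,a=h,w,a+90
    a=(a+90)%180-90
    print(name,'n',m.sum(),'c',round(x,4),round(y,4),'LxW',round(w,4),round(h,4),'yaw',round(a,2)); return x,y,w,h,a
def roi(P,x0,x1,y0,y1,z0,z1):
    return (P[...,0]>x0)&(P[...,0]<x1)&(P[...,1]>y0)&(P[...,1]<y1)&(P[...,2]>z0)&(P[...,2]<z1)
E
python3 - <<'E'
from h import *
for n in('top','side'):
    c=np.load(n+'0.npy',allow_pickle=True).item(); P=cloud(c); im=c['frame'].astype(int); hsv=cv2.cvtColor(c['frame'],cv2.COLOR_RGB2HSV)
    print(n)
    yel=(hsv[...,0]>18)&(hsv[...,0]<32)&(hsv[...,1]>180)&(hsv[...,2]>110)
    m=yel&roi(P,.3,.65,-.2,.05,-.02,.06); rect(c,m,.011,'drv handle')
    print(' z',np.median(P[m][:,2]),P[m][:,2].max())
    m=roi(P,.3,.6,-.25,-.06,-.02,.05)&(hsv[...,1]<60)&(hsv[...,2]>110); rect(c,m,.0065,'ratchet'); print(' z',np.percentile(P[m][:,2],[10,50,90]).round(4))
    m=roi(P,.3,.62,-.09-.04,-.04,-.02,.05)&(hsv[...,1]<60); rect(c,m,.011,'shaft')
    dark=(im.max(2)<60)&roi(P,.35,.65,-.4,-.15,-.02,.05); rect(c,dark,.024,'tray all',False)
    g=roi(P,.35,.65,-.38,-.22,-.02,.05)&(im.max(2)>=60)&(hsv[...,1]<50); rect(c,g,.008,'tray pockets')
    m=roi(P,.38,.6,.14,.33,.06,.086); rect(c,m,.078,'box top',False); print(' z',np.median(P[m][:,2]))
    m=roi(P,.38,.6,.14,.33,.086,.1); rect(c,m,.09,'knob top',False); print(P[m].mean(0) if m.any() else '')
    m=roi(P,.38,.6,.14,.33,.155,.19); rect(c,m,.17,'tab',False); print(P[m].mean(0) if m.any() else '', P[m][:,2].max() if m.any() else '')
    m=roi(P,.38,.6,.14,.33,-.01,.02)&(hsv[...,1]<60)&(hsv[...,2]<110); rect(c,m,.004,'box foot',False)
    m=roi(P,.6,.8,-.13,.08,.195,.25); print('pin/barrel',m.sum()); print(P[m][:, :3].round(3).tolist()[:60])
    m=roi(P,.6,.8,-.13,.08,.17,.25); rect(c,m,.19,'hook all',False)
    m=roi(P,.6,.8,-.13,.08,-.01,.02)&(hsv[...,1]<60)&(hsv[...,2]<110); rect(c,m,.008,'hook foot')
E
```

```text
top
drv handle n 205 c 0.4724 -0.09 LxW 0.0836 0.021 yaw -2.38
 z 0.020665744678166176 0.027949664119982565
ratchet n 418 c 0.4405 -0.1582 LxW 0.1895 0.031 yaw -8.01
 z [0.0079 0.0139 0.0481]
shaft n 440 c 0.577 -0.0883 LxW 0.0923 0.0483 yaw -86.96
tray all n 2137 c 0.4928 -0.3018 LxW 0.2247 0.1563 yaw 3.18
tray pockets n 1843 c 0.4841 -0.3039 LxW 0.1959 0.1564 yaw 2.61
box top n 405 c 0.4476 0.2598 LxW 0.151 0.1245 yaw -86.03
 z 0.07746395970540698
knob top n 226 c 0.4422 0.2629 LxW 0.141 0.1101 yaw -86.92
[0.46764127 0.24766528 0.09048227]
tab n 349 c 0.4313 0.2348 LxW 0.1882 0.1022 yaw 88.66
[0.39900347 0.22858258 0.17051953] 0.17494945489336144
box foot n 476 c 0.4518 0.244 LxW 0.1466 0.119 yaw 9.99
pin/barrel 64
[[0.697, -0.063, 0.216], [0.695, -0.06, 0.216], [0.696, -0.063, 0.212], [0.696, -0.066, 0.211], [0.692, -0.06, 0.215], [0.692, -0.063, 0.216], [0.692, -0.066, 0.215], [0.693, -0.059, 0.205], [0.691, -0.061, 0.211], [0.69, -0.063, 0.215], [0.689, -0.065, 0.215], [0.695, 0.04, 0.196], [0.694, 0.037, 0.2], [0.695, 0.035, 0.197], [0.694, 0.032, 0.199], [0.694, -0.025, 0.195]
[... 633 characters left out ...]
5, 0.199], [0.689, 0.032, 0.197], [0.689, 0.03, 0.198], [0.689, 0.009, 0.196], [0.689, -0.002, 0.196], [0.688, -0.01, 0.197], [0.687, 0.043, 0.196], [0.686, 0.04, 0.2], [0.686, 0.037, 0.2], [0.686, 0.035, 0.199], [0.685, 0.032, 0.202], [0.687, 0.03, 0.197], [0.687, 0.011, 0.195], [0.685, 0.043, 0.196], [0.684, 0.04, 0.198], [0.682, 0.037, 0.204], [0.683, 0.035, 0.2]]
hook all n 419 c 0.7025 -0.0114 LxW 0.1337 0.0364 yaw -85.13
hook foot n 374 c 0.702 -0.0123 LxW 0.1359 0.0275 yaw -83.86
side
drv handle none
  return _methods._mean(a, axis=axis, dtype=dtype,
  ret = ret.dtype.type(ret / rcount)
Traceback (most recent call last):
ValueError: zero-size array to reduction operation maximum which has no identity
```

Run:
```python
from h import *
for n in('top','side'):
    c=np.load(n+'0.npy',allow_pickle=True).item(); P=cloud(c); im=c['frame'].astype(int); hsv=cv2.cvtColor(c['frame'],cv2.COLOR_RGB2HSV)
    print(n)
    def R(m,z,name,big=True):
        if m.sum()<5: print(name,'few'); return
        rect(c,m,z,name,big); q=P[m]; print('   mean',q.mean(0).round(4),'z10/50/90',np.percentile(q[:,2],[10,50,90]).round(4))
    R((hsv[...,0]>18)&(hsv[...,0]<32)&(hsv[...,1]>150)&(hsv[...,2]>110)&roi(P,.3,.65,-.14,-.04,-.02,.06),.011,'drv')
    R(roi(P,.3,.53,-.25,-.115,-.02,.05)&(hsv[...,1]<60)&(hsv[...,2]>110),.0065,'ratchet')
    R(roi(P,.3,.44,-.12,-.06,-.02,.05)&(hsv[...,1]<70)&(hsv[...,2]>90),.011,'shaft')
    R((im.max(2)<60)&roi(P,.35,.64,-.42,-.18,.012,.05),.024,'tray',False)
    R(roi(P,.42,.6,.14,.33,.06,.085),.078,'box top',False)
    R(roi(P,.42,.6,.14,.33,.086,.1),.09,'knob',False)
    R(roi(P,.42,.6,.14,.33,.12,.19),.17,'key',False)
    R(roi(P,.42,.6,.14,.33,.163,.19),.17,'tab',False)
    R(roi(P,.42,.6,.14,.33,-.01,.02)&(hsv[...,1]<60)&(hsv[...,2]<110),.004,'foot',False)
    R(roi(P,.65,.73,-.1,-.05,.205,.25),.212,'pin',False)
    R(roi(P,.65,.73,-.0,.08,.193,.25),.199,'barrel',False)
    R(roi(P,.69,.75,-.13,.08,.178,.19)&(hsv[...,1]>70),.186,'board top',False)
    R(roi(P,.6,.8,-.13,.08,.003,.02)&(hsv[...,1]<60)&(hsv[...,2]<110),.008,'hookfoot')
    R(roi(P,.4,.5,.32,.46,.05,.08)&(hsv[...,1]>150),.064,'tape')
    R(roi(P,.6,.8,-.3,-.2,.04,.07),.05,'coupling',False)
    R(roi(P,.5,.61,-.1,.5,.01,.09),.03,'pipe1',False)
    R(roi(P,.605,.68,-.25,.5,.01,.09),.02,'pipe2',False)
```

```text
top
drv n 254 c 0.4723 -0.0916 LxW 0.0895 0.024 yaw -2.22
   mean [ 0.4729 -0.0908  0.0191] z10/50/90 [0.0128 0.02   0.0237]
ratchet n 407 c 0.4391 -0.158 LxW 0.1868 0.031 yaw -8.01
   mean [ 0.4396 -0.1547  0.0121] z10/50/90 [0.0076 0.0126 0.0162]
shaft n 73 c 0.3855 -0.0881 LxW 0.0728 0.0059 yaw -2.29
   mean [ 0.3856 -0.0881  0.0106] z10/50/90 [0.0005 0.0126 0.016 ]
tray n 2063 c 0.4927 -0.3018 LxW 0.2247 0.1562 yaw 3.22
   mean [ 0.4885 -0.3048  0.0239] z10/50/90 [0.0204 0.0243 0.0273]
box top n 381 c 0.4696 0.2499 LxW 0.0784 0.0768 yaw -80.45
   mean [0.469  0.2475 0.077 ] z10/50/90 [0.074  0.0774 0.0807]
knob n 222 c 0.4696 0.2509 LxW 0.0562 0.0544 yaw 44.81
   mean [0.469  0.2476 0.0904] z10/50/90 [0.0876 0.0897 0.0943]
key n 87 c 0.4665 0.2456 LxW 0.0428 0.0153 yaw 30.34
   mean [0.4679 0.2487 0.1571] z10/50/90 [0.1361 0.1637 0.1711]
tab n 44 c 0.4699 0.251 LxW 0.0298 0.0095 yaw 29.88
   mean [0.4698 0.251  0.1693] z10/50/90 [0.1663 0.1696 0.1715]
foot n 428 c 0.47 0.2528 LxW 0.108 0.1077 yaw -80.09
   mean [0.4692 0.2316 0.0059] z10/50/90 [0.0024 0.0055 0.0093]
pin n 12 c 0.
[... 2237 characters left out ...]
 0.0117 yaw -85.91
   mean [ 0.7202 -0.0436  0.1829] z10/50/90 [0.1794 0.1838 0.1853]
hookfoot n 189 c 0.7006 -0.0172 LxW 0.1333 0.024 yaw -83.07
   mean [ 0.709  -0.0304  0.0086] z10/50/90 [0.0068 0.0084 0.0099]
tape n 51 c 0.4119 0.3384 LxW 0.0755 0.0219 yaw -88.94
   mean [0.4114 0.3343 0.0653] z10/50/90 [0.053  0.0666 0.0766]
coupling n 200 c 0.7269 -0.2623 LxW 0.0572 0.0521 yaw -71.8
   mean [ 0.7285 -0.2589  0.0467] z10/50/90 [0.0423 0.0478 0.0497]
pipe1 n 1409 c 0.554 0.2037 LxW 0.6639 0.1078 yaw 89.55
   mean [0.5554 0.1516 0.0401] z10/50/90 [0.026  0.0427 0.0471]
pipe2 n 1345 c 0.6376 0.1375 LxW 0.7769 0.0655 yaw -89.86
   mean [0.6364 0.009  0.0287] z10/50/90 [0.0214 0.0303 0.0332]
```

```bash
cat > plan.py <<'E'
import sys, numpy as np
from cell import get_obs
def plan(wps, dz=0.03, da=6.5, show=True):
    """wps: (x,y,z,yaw,grip[,nrows]) world targets; prints rows relative to present pose"""
    o=get_obs(); p=np.array(o['tool_pos']); y0=o['tool_rot'][2]; c,s=np.cos(np.radians(y0)),np.sin(np.radians(y0))
    T=np.array([[c,s,0],[s,-c,0],[0,0,-1]]); cur=np.r_[p,y0]; rows=[]
    for w in wps:
        t=np.array(w[:4],float); t[3]=cur[3]+(t[3]-cur[3]+180)%360-180
        n=max(1,int(np.ceil(max(np.linalg.norm(t[:3]-cur[:3])/dz,abs(t[3]-cur[3])/da))))
        if len(w)>5: n=max(n,w[5])
        for k in range(1,n+1):
            q=cur+(t-cur)*k/n; d=T@(q[:3]-p)/.3; rows.append([*d.round(3),0,0,round(-(q[3]-y0)/180,3),w[4]])
        cur=t
    print('at',p.round(4),round(y0,2),'t',round(o['time_s'],2),'F',np.round(o['force'],1),'w',round(o['grip_width'],4),'gf',round(o['grasp_force'],1),len(rows),'rows')
    for i in range(0,len(rows),12):
        print('['+','.join('['+','.join('%g'%(v+0) for v in r)+']' for r in rows[i:i+12])+']')
if __name__=='__main__': plan(eval(sys.argv[1]),*map(float,sys.argv[2:]))
E
python3 - <<'E'
import numpy as np
c=np.load('top0.npy',allow_pickle=True).item()
from h import *
P=cloud(c); print('toolbox z',[P[v,u].round(3) for u,v in((190,265),(215,260),(215,280),(130,292))])
from plan import plan
plan([(.27,.55,.32,158,1,),(.45,.32,.32,120,1),],.04)
E
```

```text
toolbox z [array([0.386, 0.378, 0.168]), array([0.397, 0.331, 0.108]), array([0.344, 0.328, 0.114]), array([0.324, 0.513, 0.201])]
at [0.2378 0.6046 0.2219] 158.53 t 0.2 F [-0.2  0.1 -0.2] w 0.087 gf 0.0 11 rows
[[-0.055,-0.043,-0.109,0,0,0.001,1],[-0.111,-0.087,-0.218,0,0,0.002,1],[-0.166,-0.13,-0.327,0,0,0.003,1],[-0.271,-0.192,-0.327,0,0,0.029,1],[-0.376,-0.253,-0.327,0,0,0.056,1],[-0.481,-0.315,-0.327,0,0,0.082,1],[-0.586,-0.377,-0.327,0,0,0.108,1],[-0.691,-0.439,-0.327,0,0,0.135,1],[-0.796,-0.5,-0.327,0,0,0.161,1],[-0.9,-0.562,-0.327,0,0,0.188,1],[-1.005,-0.624,-0.327,0,0,0.214,1]]
```

Call:
{"api": "servo_tool", "payload": {
  "series": [
    [[-0.055, -0.043, -0.109, 0, 0, 0, 1], [-0.111, -0.087, -0.218, 0, 0, 0, 1], [-0.166, -0.13, -0.327, 0, 0, 0, 1], [-0.271, -0.192, -0.327, 0, 0, 0.029, 1], [-0.376, -0.253, -0.327, 0, 0, 0.056, 1], [-0.481, -0.315, -0.327, 0, 0, 0.082, 1], [-0.586, -0.377, -0.327, 0, 0, 0.108, 1], [-0.691, -0.439, -0.327, 0, 0, 0.135, 1], [-0.796, -0.5, -0.327, 0, 0, 0.161, 1], [-0.9, -0.562, -0.327, 0, 0, 0.188, 1], [-1.0, -0.62, -0.327, 0, 0, 0.214, 1], [-1.0, -0.62, -0.327, 0, 0, 0.214, 1]]
  ],
  "grip_force": 8
}}

```text
time_s: 1.2
tool_pos: [0.4548, 0.3137, 0.321]
tool_rot: [179.9, 0.3, 119.1]
force: [1.0, -1.3, -0.4]
grip_width: 0.0871
grasp_force: 0.0
```

```bash
python3 plan.py "[(.61,.05,.32,80,1)]" .04
```

```text
at [0.4548 0.3137 0.321 ] 119.09 t 1.2 F [ 1.  -1.3 -0.4] w 0.0871 gf 0.0 8 rows
[[-0.127,0.003,0,0,0,0.027,1],[-0.255,0.006,0.001,0,0,0.054,1],[-0.382,0.009,0.001,0,0,0.081,1],[-0.51,0.012,0.002,0,0,0.109,1],[-0.637,0.016,0.002,0,0,0.136,1],[-0.765,0.019,0.002,0,0,0.163,1],[-0.892,0.022,0.003,0,0,0.19,1],[-1.02,0.025,0.003,0,0,0.217,1]]
```

Call:
{"api": "servo_tool", "payload": {
  "series": [
    [[-0.127, 0, 0, 0, 0, 0.027, 1], [-0.255, 0, 0, 0, 0, 0.054, 1], [-0.382, 0, 0, 0, 0, 0.081, 1], [-0.51, 0, 0, 0, 0, 0.109, 1], [-0.637, 0, 0, 0, 0, 0.136, 1], [-0.765, 0, 0, 0, 0, 0.163, 1], [-0.892, 0, 0, 0, 0, 0.19, 1], [-1, 0, 0, 0, 0, 0.217, 1], [-1, 0, 0, 0, 0, 0.217, 1]]
  ]
}}

```text
time_s: 1.95
tool_pos: [0.6012, 0.0531, 0.3204]
tool_rot: [179.9, 0.3, 80.1]
force: [-1.2, -1.6, -0.1]
grip_width: 0.0866
grasp_force: 0.0
```

```bash
python3 plan.py "[(.6927,-.063,.26,45,.4),(.6927,-.063,.26,45,.4)]" .04
```

```text
at [0.6012 0.0531 0.3204] 80.12 t 1.95 F [-1.2 -1.6 -0.1] w 0.0866 gf 0.0 7 rows
[[-0.055,0.061,0.034,0,0,0.033,0.4],[-0.11,0.122,0.067,0,0,0.065,0.4],[-0.164,0.183,0.101,0,0,0.098,0.4],[-0.219,0.245,0.134,0,0,0.13,0.4],[-0.274,0.306,0.168,0,0,0.163,0.4],[-0.329,0.367,0.201,0,0,0.195,0.4],[-0.329,0.367,0.201,0,0,0.195,0.4]]
```

Call:
{"api": "servo_tool", "payload": {
  "series": [
    [[-0.055, 0.061, 0.034, 0, 0, 0.033, 0.4], [-0.11, 0.122, 0.067, 0, 0, 0.065, 0.4], [-0.164, 0.183, 0.101, 0, 0, 0.098, 0.4], [-0.219, 0.245, 0.134, 0, 0, 0.13, 0.4], [-0.274, 0.306, 0.168, 0, 0, 0.163, 0.4], [-0.329, 0.367, 0.201, 0, 0, 0.195, 0.4], [-0.329, 0.367, 0.201, 0, 0, 0.195, 0.4], [-0.329, 0.367, 0.201, 0, 0, 0.195, 0.4]]
  ]
}}

```text
time_s: 2.62
tool_pos: [0.6919, -0.0536, 0.2587]
tool_rot: [-179.9, 0.2, 45.8]
force: [-0.2, 0.4, -0.0]
grip_width: 0.042
grasp_force: 0.0
```

```bash
python3 plan.py "[(.6927,-.063,.201,45,.4),(.6927,-.063,.201,45,0,6)]" .02;
python3 -c "
from h import *
c=cam('side'); u,v=proj(c,[.692,-.063,.21]); print(u,v); save(c,'pin1.png',(int(u)-60,int(v)-60,int(u)+60,int(v)+60),5)"
```

```text
at [ 0.6919 -0.0536  0.2587] 45.8 t 2.62 F [-0.2  0.4 -0. ] w 0.042 gf 0.0 9 rows
[[-0.007,0.008,0.064,0,0,0.001,0.4],[-0.014,0.016,0.128,0,0,0.003,0.4],[-0.02,0.024,0.192,0,0,0.004,0.4],[-0.02,0.024,0.192,0,0,0.004,0],[-0.02,0.024,0.192,0,0,0.004,0],[-0.02,0.024,0.192,0,0,0.004,0],[-0.02,0.024,0.192,0,0,0.004,0],[-0.02,0.024,0.192,0,0,0.004,0],[-0.02,0.024,0.192,0,0,0.004,0]]
358.2154426101195 182.2008446903271
```

View pics/pin1.png

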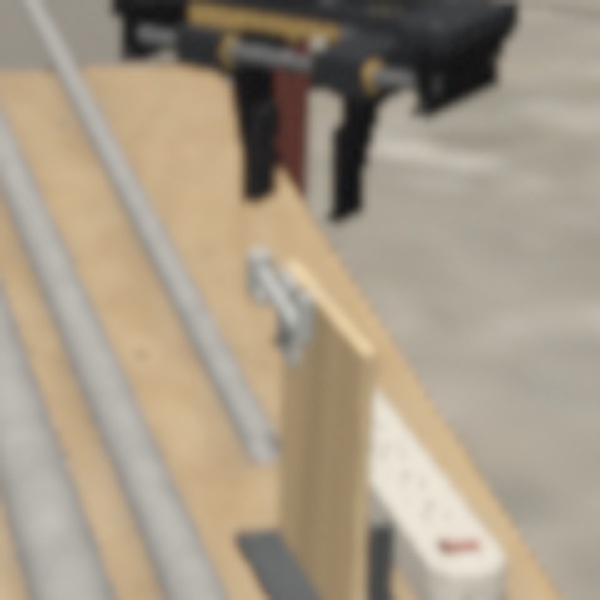

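```bash
python3 plan.py "[(.6927,-.063,.201,45,.4),(.6927,-.063,.201,45,0,6)]" .02
```

```text
at [ 0.692  -0.052   0.2598] 45.94 t 2.67 F [0.4 1.5 0.7] w 0.0391 gf 0.0 9 rows
[[-0.008,0.009,0.065,0,0,0.002,0.4],[-0.017,0.018,0.131,0,0,0.003,0.4],[-0.025,0.027,0.196,0,0,0.005,0.4],[-0.025,0.027,0.196,0,0,0.005,0],[-0.025,0.027,0.196,0,0,0.005,0],[-0.025,0.027,0.196,0,0,0.005,0],[-0.025,0.027,0.196,0,0,0.005,0],[-0.025,0.027,0.196,0,0,0.005,0],[-0.025,0.027,0.196,0,0,0.005,0]]
```

Call:
{"api": "servo_tool", "payload": {
  "series": [
    [[-0.025, 0.027, 0.0, 0, 0, 0.005, 0.4], [-0.025, 0.027, 0.06, 0, 0, 0.005, 0.4], [-0.025, 0.027, 0.13, 0, 0, 0.005, 0.4], [-0.025, 0.027, 0.196, 0, 0, 0.005, 0.4], [-0.025, 0.027, 0.196, 0, 0, 0.005, 0.4], [-0.025, 0.027, 0.196, 0, 0, 0.005, 0], [-0.025, 0.027, 0.196, 0, 0, 0.005, 0], [-0.025, 0.027, 0.196, 0, 0, 0.005, 0], [-0.025, 0.027, 0.196, 0, 0, 0.005, 0], [-0.025, 0.027, 0.196, 0, 0, 0.005, 0], [-0.025, 0.027, 0.196, 0, 0, 0.005, 0], [-0.025, 0.027, 0.196, 0, 0, 0.005, 0]]
  ],
  "grip_force": 6
}}

```text
time_s: 3.67
tool_pos: [0.6934, -0.063, 0.2028]
tool_rot: [180.0, -0.1, 45.0]
force: [-0.8, 2.0, 4.2]
grip_width: 0.0097
grasp_force: 6.0
```

Run:
```python
from plan import *
o=get_obs(); t=o['tool_pos']; 
piv=np.array([.6874,.0368]); d=np.array(t[:2])-piv; a0=np.degrees(np.arctan2(d[1],d[0])); print('r',np.hypot(*d),'phi',-84.3-a0)
ph=np.radians(np.linspace(a0,a0-93 if 0 else -84.3-93,13)[1:])
plan([(piv[0]+.1*np.cos(a),piv[1]+.1*np.sin(a),t[2],o['tool_rot'][2],0) for a in ph],.05)
```

```text
r 0.09995463970907305 phi 2.22993991046323
at [ 0.6934 -0.063   0.2028] 44.99 t 3.67 F [-0.8  2.   4.2] w 0.0097 gf 6.0 12 rows
[[-0.031,-0.031,0,0,0,0,0],[-0.058,-0.066,0,0,0,0,0],[-0.079,-0.104,0,0,0,0,0],[-0.096,-0.145,0,0,0,0,0],[-0.107,-0.188,0,0,0,0,0],[-0.112,-0.231,0,0,0,0,0],[-0.111,-0.275,0,0,0,0,0],[-0.105,-0.319,0,0,0,0,0],[-0.093,-0.361,0,0,0,0,0],[-0.076,-0.402,0,0,0,0,0],[-0.053,-0.439,0,0,0,0,0],[-0.026,-0.474,0,0,0,0,0]]
```

Call:
{"api": "servo_tool", "payload": {
  "series": [
    [[-0.031, -0.031, -0.004, 0, 0, 0, 0], [-0.058, -0.066, -0.004, 0, 0, 0, 0], [-0.079, -0.104, -0.004, 0, 0, 0, 0], [-0.096, -0.145, -0.004, 0, 0, 0, 0], [-0.107, -0.188, -0.004, 0, 0, 0, 0], [-0.112, -0.231, -0.004, 0, 0, 0, 0], [-0.111, -0.275, -0.004, 0, 0, 0, 0], [-0.105, -0.319, -0.004, 0, 0, 0, 0], [-0.093, -0.361, -0.004, 0, 0, 0, 0], [-0.076, -0.402, -0.004, 0, 0, 0, 0], [-0.053, -0.439, -0.004, 0, 0, 0, 0], [-0.026, -0.474, -0.004, 0, 0, 0, 0]]
  ]
}}

```text
time_s: 4.67
tool_pos: [0.5867, 0.0293, 0.2028]
tool_rot: [179.8, 0.1, 44.9]
force: [3.8, -13.7, 0.5]
grip_width: 0.0143
grasp_force: 5.9
```

Call:
{"api": "servo_tool", "payload": {
  "series": [
    [[0, 0, 0, 0, 0, 0, 0], [0, 0, 0, 0, 0, 0, 0], [0, 0, 0, 0, 0, 0, 0], [0, 0, 0, 0, 0, 0, 0.4], [0, 0, 0, 0, 0, 0, 0.4], [0, 0, 0, 0, 0, 0, 0.4], [0, 0, 0, 0, 0, 0, 0.4], [0, 0, -0.1, 0, 0, 0, 0.4], [0, 0, -0.2, 0, 0, 0, 0.4], [0, 0, -0.3, 0, 0, 0, 0.4], [0, 0, -0.3, 0, 0, 0, 0.4], [0, 0, -0.3, 0, 0, 0, 0.4]]
  ]
}}

```text
time_s: 5.67
tool_pos: [0.5878, 0.032, 0.2948]
tool_rot: [179.9, -0.2, 45.0]
force: [-0.2, -0.3, -1.1]
grip_width: 0.0348
grasp_force: 0.0
```

Run:
```python
from h import *
from plan import plan
c=cam('side'); P=cloud(c)
m=roi(P,.56,.74,-.1,.1,.197,.225); q=P[m]; print(m.sum(),q[:40].round(3).tolist())
u,v=proj(c,[.64,.03,.19]); save(c,'hook2.png',(int(u)-60,int(v)-60,int(u)+60,int(v)+60),5)
plan([(.47,.251,.25,30,.6),(.47,.251,.25,30,.6,3)],.04)
```

```text
26 [[0.588, 0.028, 0.213], [0.591, 0.029, 0.212], [0.593, 0.028, 0.212], [0.587, 0.025, 0.211], [0.59, 0.021, 0.212], [0.593, 0.023, 0.211], [0.687, 0.045, 0.197], [0.689, 0.044, 0.198], [0.692, 0.042, 0.198], [0.587, 0.025, 0.208], [0.59, 0.027, 0.207], [0.593, 0.025, 0.208], [0.681, 0.033, 0.199], [0.688, 0.037, 0.197], [0.696, 0.034, 0.198], [0.587, 0.025, 0.205], [0.59, 0.025, 0.205], [0.593, 0.024, 0.205], [0.689, 0.028, 0.198], [0.587, 0.022, 0.203], [0.59, 0.026, 0.201], [0.593, 0.024, 0.202], [0.587, 0.023, 0.2], [0.59, 0.022, 0.2], [0.593, 0.024, 0.199], [0.589, 0.02, 0.198]]
at [0.5869 0.0321 0.293 ] 44.99 t 5.72 F [ 0.5  0.4 -1. ] w 0.0347 gf 0.0 10 rows
[[0.034,-0.113,0.02,0,0,0.012,0.6],[0.069,-0.226,0.041,0,0,0.024,0.6],[0.103,-0.339,0.061,0,0,0.036,0.6],[0.137,-0.452,0.082,0,0,0.048,0.6],[0.172,-0.565,0.102,0,0,0.059,0.6],[0.206,-0.678,0.123,0,0,0.071,0.6],[0.24,-0.792,0.143,0,0,0.083,0.6],[0.24,-0.792,0.143,0,0,0.083,0.6],[0.24,-0.792,0.143,0,0,0.083,0.6],[0.24,-0.792,0.143,0,0,0.083,0.6]]
```

View pics/hook2.png

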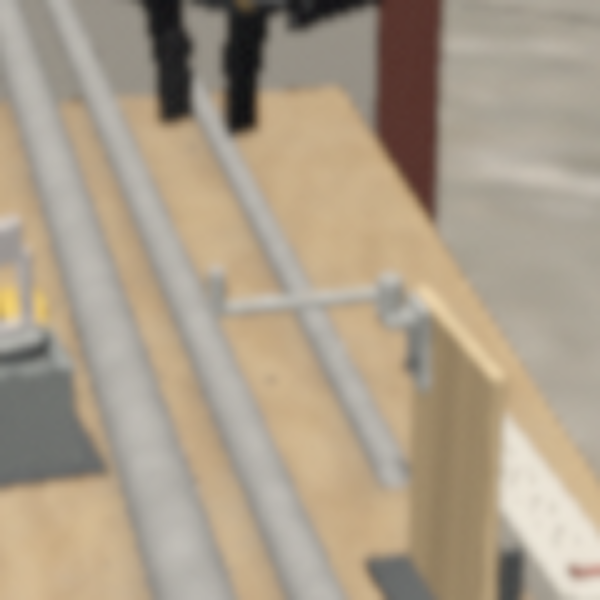

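Call:
{"api": "servo_tool", "payload": {
  "series": [
    [[0.034, -0.113, 0.02, 0, 0, 0.012, 0.6], [0.069, -0.226, 0.041, 0, 0, 0.024, 0.6], [0.103, -0.339, 0.061, 0, 0, 0.036, 0.6], [0.137, -0.452, 0.082, 0, 0, 0.048, 0.6], [0.172, -0.565, 0.102, 0, 0, 0.06, 0.6], [0.206, -0.678, 0.123, 0, 0, 0.071, 0.6], [0.24, -0.792, 0.143, 0, 0, 0.083, 0.6], [0.24, -0.792, 0.143, 0, 0, 0.083, 0.6], [0.24, -0.792, 0.143, 0, 0, 0.083, 0.6], [0.24, -0.792, 0.143, 0, 0, 0.083, 0.6], [0.24, -0.792, 0.143, 0, 0, 0.083, 0.6], [0.24, -0.792, 0.143, 0, 0, 0.083, 0.6]]
  ]
}}

```text
time_s: 6.72
tool_pos: [0.4707, 0.249, 0.2497]
tool_rot: [180.0, 0.0, 29.9]
force: [-0.3, -0.3, 0.7]
grip_width: 0.0522
grasp_force: 0.0
```

```bash
python3 plan.py "[(.4697,.251,.23,30,.6),(.4697,.251,.148,30,.6),(.4697,.251,.148,30,0,6)]" .022
```

```text
at [0.4707 0.249  0.2497] 29.85 t 6.72 F [-0.3 -0.3  0.7] w 0.0522 gf 0.0 11 rows
[[0,-0.007,0.066,0,0,-0.001,0.6],[0,-0.007,0.134,0,0,-0.001,0.6],[0,-0.007,0.202,0,0,-0.001,0.6],[0,-0.007,0.271,0,0,-0.001,0.6],[0,-0.007,0.339,0,0,-0.001,0.6],[0,-0.007,0.339,0,0,-0.001,0],[0,-0.007,0.339,0,0,-0.001,0],[0,-0.007,0.339,0,0,-0.001,0],[0,-0.007,0.339,0,0,-0.001,0],[0,-0.007,0.339,0,0,-0.001,0],[0,-0.007,0.339,0,0,-0.001,0]]
```

Call:
{"api": "servo_tool", "payload": {
  "series": [
    [[0, -0.007, 0.066, 0, 0, 0, 0.6], [0, -0.007, 0.134, 0, 0, 0, 0.6], [0, -0.007, 0.202, 0, 0, 0, 0.6], [0, -0.007, 0.271, 0, 0, 0, 0.6], [0, -0.007, 0.339, 0, 0, 0, 0.6], [0, -0.007, 0.339, 0, 0, 0, 0.6], [0, -0.007, 0.339, 0, 0, 0, 0], [0, -0.007, 0.339, 0, 0, 0, 0], [0, -0.007, 0.339, 0, 0, 0, 0], [0, -0.007, 0.339, 0, 0, 0, 0], [0, -0.007, 0.339, 0, 0, 0, 0], [0, -0.007, 0.339, 0, 0, 0, 0]]
  ],
  "grip_force": 20
}}

```text
time_s: 7.72
tool_pos: [0.4693, 0.2526, 0.1489]
tool_rot: [-180.0, -0.1, 30.0]
force: [0.2, -0.3, -0.0]
grip_width: 0.0202
grasp_force: 0.0
```

Call:
{"api": "servo_tool", "payload": {
  "series": [
    [[0, 0, 0, 0, 0, 0, 0], [0, 0, 0, 0, 0, 0, 0], [0, 0, 0, 0, 0, -0.04, 0], [0, 0, 0, 0, 0, -0.08, 0], [0, 0, 0, 0, 0, -0.12, 0], [0, 0, 0, 0, 0, -0.16, 0], [0, 0, 0, 0, 0, -0.2, 0], [0, 0, 0, 0, 0, -0.24, 0], [0, 0, 0, 0, 0, -0.28, 0], [0, 0, 0, 0, 0, -0.32, 0], [0, 0, 0, 0, 0, -0.36, 0], [0, 0, 0, 0, 0, -0.36, 0]]
  ]
}}

```text
time_s: 8.72
tool_pos: [0.4703, 0.252, 0.1485]
tool_rot: [179.9, 0.0, 95.0]
force: [2.1, -1.2, -0.0]
grip_width: 0.0096
grasp_force: 20.0
```

Call:
{"api": "servo_tool", "payload": {
  "series": [
    [[0, 0, 0, 0, 0, -0.03, 0], [0, 0, 0, 0, 0, -0.06, 0], [0, 0, 0, 0, 0, -0.085, 0], [0, 0, 0, 0, 0, -0.085, 0], [0, 0, 0, 0, 0, -0.085, 0]]
  ]
}}

```text
time_s: 9.13
tool_pos: [0.4704, 0.2522, 0.1486]
tool_rot: [179.8, 0.0, 109.8]
force: [4.5, -1.2, -0.7]
grip_width: 0.0104
grasp_force: 20.1
```

```bash
python3 -c "
from cell import get_obs
o=get_obs(); print(o['wrist_torque'],o['tool_rot'],o['effort'][6])"
```

```text
[-0.07049735 -1.30282814 -0.22443666] [1.79841965e+02 2.22526198e-02 1.09796705e+02] 0.36851693876087666
```

Call:
{"api": "servo_tool", "payload": {
  "series": [
    [[0, 0, 0, 0, 0, 0.02, 0], [0, 0, 0, 0, 0, 0.04, 0], [0, 0, 0, 0, 0, 0.04, 0], [0, 0, -0.07, 0, 0, 0.04, 0], [0, 0, -0.14, 0, 0, 0.04, 0], [0, 0, -0.21, 0, 0, 0.04, 0], [0, 0, -0.27, 0, 0, 0.04, 0], [0, 0, -0.27, 0, 0, 0.04, 0], [0, 0, -0.27, 0, 0, 0.04, 0]]
  ]
}}

```text
time_s: 9.88
tool_pos: [0.4683, 0.2529, 0.2294]
tool_rot: [-180.0, -0.1, 102.9]
force: [-0.9, 1.3, -1.0]
grip_width: 0.0096
grasp_force: 20.0
```

Run:
```python
from h import *
from plan import plan
for n in('top','side'):
    c=cam(n);P=cloud(c); m=roi(P,.42,.52,.2,.3,.085,.096)
    if n=='top': rect(c,roi(P,.44,.5,.22,.28,.05,.087),.07,'dark slot?',False); save(c,'sw.png',(222,203,282,263),8)
plan([(.5486,.0219,.2295,96,0),(.5486,.0219,.2295,96,0,3)],.035)
```

```text
dark slot? n 102 c 0.4708 0.2467 LxW 0.058 0.0514 yaw 0.17
at [0.4676 0.2522 0.2276] 102.93 t 9.98 F [-0.6  0.  -0.5] w 0.0098 gf 20.0 10 rows
[[-0.116,0.013,-0.001,0,0,0.006,0],[-0.231,0.026,-0.002,0,0,0.011,0],[-0.347,0.039,-0.003,0,0,0.017,0],[-0.462,0.052,-0.004,0,0,0.022,0],[-0.578,0.065,-0.005,0,0,0.028,0],[-0.693,0.078,-0.005,0,0,0.033,0],[-0.809,0.091,-0.006,0,0,0.039,0],[-0.809,0.091,-0.006,0,0,0.039,0],[-0.809,0.091,-0.006,0,0,0.039,0],[-0.809,0.091,-0.006,0,0,0.039,0]]
```

View pics/sw.png

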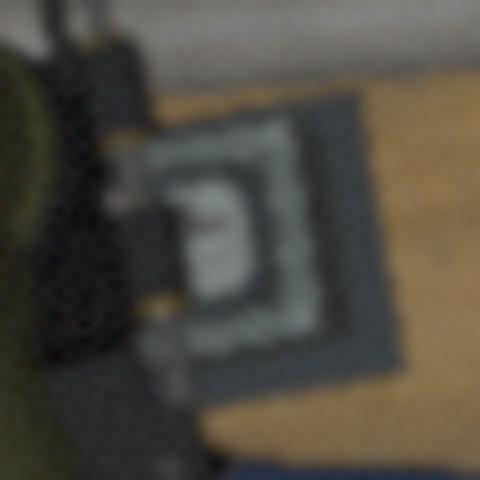

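Call:
{"api": "servo_tool", "payload": {
  "series": [
    [[-0.116, 0.013, 0, 0, 0, 0.006, 0], [-0.231, 0.026, 0, 0, 0, 0.011, 0], [-0.347, 0.039, 0, 0, 0, 0.017, 0], [-0.462, 0.052, 0, 0, 0, 0.022, 0], [-0.578, 0.065, 0, 0, 0, 0.028, 0], [-0.693, 0.078, -0.006, 0, 0, 0.033, 0], [-0.809, 0.091, -0.006, 0, 0, 0.039, 0], [-0.809, 0.091, -0.006, 0, 0, 0.039, 0], [-0.809, 0.091, -0.006, 0, 0, 0.039, 0], [-0.809, 0.091, -0.006, 0, 0, 0.039, 0]]
  ]
}}

```text
time_s: 10.82
tool_pos: [0.5488, 0.0226, 0.2295]
tool_rot: [-179.8, -0.0, 95.9]
force: [0.5, 0.1, -1.1]
grip_width: 0.0096
grasp_force: 20.0
```

Run:
```python
from h import *
from plan import plan
c=cam('side');P=cloud(c)
u,v=proj(c,[.59,.025,.2]); save(c,'thr.png',(int(u)-50,int(v)-50,int(u)+50,int(v)+50),6)
q=P[roi(P,.5,.62,-.02,.08,.12,.26)]
c2=cam('top'); P2=cloud(c2)
u,v=proj(c2,[.46+.01,.251,.09]); print(u,v); save(c2,'sw2.png',(int(u)-20,int(v)-20,int(u)+20,int(v)+20),10)
plan([(.638,.0313,.2295,96,0),(.638,.0313,.2295,96,0,3)],.01)
```

```text
245.9929901478277 232.84578688031303
at [0.549  0.0238 0.23  ] 96.04 t 10.92 F [ 0.5 -0.1 -0.9] w 0.01 gf 20.0 12 rows
[[-0.001,0.033,0,0,0,0,0],[-0.001,0.066,0,0,0,0,0],[-0.002,0.099,0.001,0,0,0,0],[-0.003,0.132,0.001,0,0,0,0],[-0.003,0.165,0.001,0,0,0,0],[-0.004,0.198,0.001,0,0,0,0],[-0.005,0.232,0.001,0,0,0,0],[-0.006,0.265,0.002,0,0,0,0],[-0.006,0.298,0.002,0,0,0,0],[-0.006,0.298,0.002,0,0,0,0],[-0.006,0.298,0.002,0,0,0,0],[-0.006,0.298,0.002,0,0,0,0]]
```

View pics/thr.png

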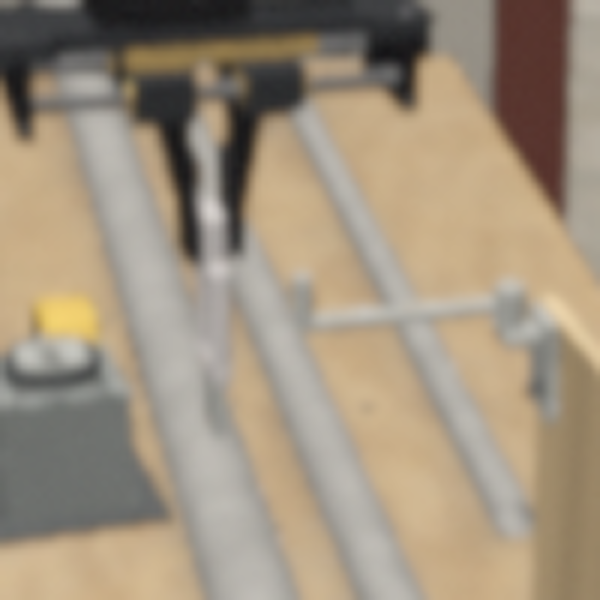

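View pics/sw2.png

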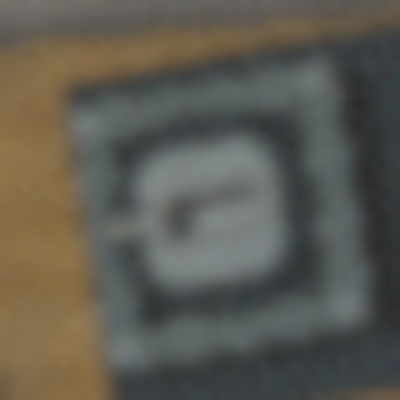

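Call:
{"api": "servo_tool", "payload": {
  "series": [
    [[0, 0.033, 0, 0, 0, 0, 0], [0, 0.066, 0, 0, 0, 0, 0], [0, 0.099, 0, 0, 0, 0, 0], [0, 0.132, 0, 0, 0, 0, 0], [-0.002, 0.165, 0, 0, 0, 0, 0], [-0.003, 0.198, 0, 0, 0, 0, 0], [-0.004, 0.232, 0, 0, 0, 0, 0], [-0.005, 0.265, 0, 0, 0, 0, 0], [-0.006, 0.298, 0, 0, 0, 0, 0], [-0.006, 0.298, 0, 0, 0, 0, 0], [-0.006, 0.298, 0, 0, 0, 0, 0]]
  ]
}}

```text
time_s: 11.83
tool_pos: [0.6393, 0.0291, 0.2304]
tool_rot: [-179.9, 0.0, 95.9]
force: [0.1, 0.1, -0.8]
grip_width: 0.01
grasp_force: 20.0
```

```bash
python3 plan.py "[(.638,.0313,.2045,96,0,4),(.638,.0313,.2035,96,0,3)]" .01; python3 -c "
from h import *
c=cam('side'); u,v=proj(c,[.62,.025,.2]); save(c,'thr2.png',(int(u)-50,int(v)-50,int(u)+50,int(v)+50),6)"
```

```text
at [0.6393 0.0291 0.2304] 95.87 t 11.83 F [ 0.1  0.1 -0.8] w 0.01 gf 20.0 7 rows
[[0.002,-0.001,0.022,0,0,0,0],[0.004,-0.002,0.043,0,0,0,0],[0.006,-0.003,0.065,0,0,-0.001,0],[0.008,-0.003,0.086,0,0,-0.001,0],[0.008,-0.003,0.087,0,0,-0.001,0],[0.008,-0.003,0.089,0,0,-0.001,0],[0.008,-0.003,0.09,0,0,-0.001,0]]
```

View pics/thr2.png

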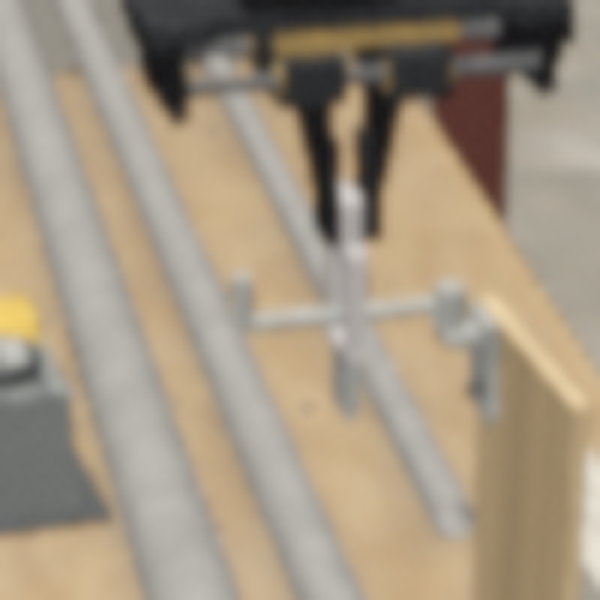

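Call:
{"api": "servo_tool", "payload": {
  "series": [
    [[0.002, 0, 0.022, 0, 0, 0, 0], [0.004, -0.002, 0.043, 0, 0, 0, 0], [0.006, -0.003, 0.065, 0, 0, 0, 0], [0.008, -0.003, 0.086, 0, 0, 0, 0], [0.008, -0.003, 0.09, 0, 0, 0, 0], [0.008, -0.003, 0.09, 0, 0, 0, 0], [0.008, -0.003, 0.09, 0, 0, 0, 0]]
  ]
}}

```text
time_s: 12.47
tool_pos: [0.6377, 0.0316, 0.2039]
tool_rot: [180.0, -0.0, 95.9]
force: [-0.2, -0.0, -1.5]
grip_width: 0.0102
grasp_force: 20.0
```

Call:
{"api": "servo_tool", "payload": {
  "series": [
    [[0, 0, 0, 0, 0, 0, 0.15], [0, 0, 0, 0, 0, 0, 0.25], [0, 0, 0, 0, 0, 0, 0.35], [0, 0, 0, 0, 0, 0, 0.35], [0, 0, 0, 0, 0, 0, 0.35], [0, 0, -0.04, 0, 0, 0, 0.35], [0, 0, -0.08, 0, 0, 0, 0.35], [0, 0, -0.15, 0, 0, 0, 0.35], [0, 0, -0.25, 0, 0, 0, 0.35], [0, 0, -0.35, 0, 0, 0, 0.35], [0, 0, -0.35, 0, 0, 0, 0.35], [0, 0, -0.35, 0, 0, 0, 0.35]]
  ]
}}

```text
time_s: 13.47
tool_pos: [0.6392, 0.0312, 0.3129]
tool_rot: [179.6, -0.0, 95.9]
force: [-0.1, -1.1, -0.8]
grip_width: 0.0304
grasp_force: 0.0
```

Run:
```python
from h import *
from plan import plan
c=cam('side');P=cloud(c); q=P[roi(P,.6,.67,-.02,.08,.1,.23)]
print('key',q.mean(0),'ztop',np.percentile(q[:,2],[2,98]));
t=q[q[:,2]>.2]; b=q[q[:,2]<.14]; print('tab',t.mean(0),'blade',b.mean(0))
plan([(.56,-.08,.31,96,.6,3)],.04)
```

```text
key [0.63579301 0.02586843 0.17911101] ztop [0.11850924 0.22241289]
tab [0.63618737 0.02580918 0.21285818] blade [0.63615123 0.02600062 0.12622885]
at [0.6383 0.0314 0.3108] 95.88 t 13.52 F [ 0.2  0.3 -0.2] w 0.0305 gf 0.0 4 rows
[[-0.086,-0.074,0.001,0,0,0,0.6],[-0.171,-0.149,0.001,0,0,0,0.6],[-0.257,-0.223,0.002,0,0,0,0.6],[-0.343,-0.298,0.003,0,0,-0.001,0.6]]
```

Call:
{"api": "servo_tool", "payload": {
  "series": [
    [[-0.08, 0.0, -0.02, 0, 0, 0.05, 0.6], [-0.12, -0.12, -0.02, 0, 0, 0.1, 0.6], [-0.12, -0.24, -0.02, 0, 0, 0.14, 0.6], [-0.12, -0.3, -0.02, 0, 0, 0.18, 0.6], [-0.12, -0.3, -0.02, 0, 0, 0.22, 0.6], [-0.12, -0.3, -0.02, 0, 0, 0.22, 0.6]]
  ]
}}

```text
time_s: 14.02
tool_pos: [0.5504, -0.0136, 0.3146]
tool_rot: [-179.9, -0.0, 55.9]
force: [-0.1, 0.7, -0.1]
grip_width: 0.0514
grasp_force: 0.0
```

```bash
cat > meas.py <<'E'
from h import *
def tools(n):
    c=cam(n); P=cloud(c); im=c['frame'].astype(int); hsv=cv2.cvtColor(c['frame'],cv2.COLOR_RGB2HSV); print(n)
    lo=(P[...,2]<.04)
    drv=(hsv[...,0]>16)&(hsv[...,0]<34)&(hsv[...,1]>150)&(hsv[...,2]>90)&roi(P,.3,.62,-.22,.03,-.02,.045)
    rat=(hsv[...,1]<60)&(hsv[...,2]>110)&roi(P,.3,.55,-.3,-.04,-.02,.04)
    for m,z,nm in((drv,.011,'drv'),(rat,.0065,'rat')):
        nn,l,s,ce=cv2.connectedComponentsWithStats(m.astype(np.uint8))
        for i in range(1,nn):
            if s[i,4]>40: rect(c,l==i,z,nm)
    return c
if __name__=='__main__':
    c=tools('top'); c2=tools('side'); save(c,'t3.png',(300,150,480,285),4.4)
    np.save('top3.npy',c,allow_pickle=True); np.save('side3.npy',c2,allow_pickle=True)
E
python3 meas.py
```

```text
top
rat n 129 c 0.4856 -0.1721 LxW 0.0963 0.0211 yaw -2.84
side
rat n 133 c 0.3863 -0.078 LxW 0.0753 0.0218 yaw -2.14
rat n 673 c 0.4404 -0.1505 LxW 0.1921 0.0497 yaw -7.93
rat n 575 c 0.504 -0.2613 LxW 0.0886 0.0783 yaw -3.65
```

View pics/t3.png

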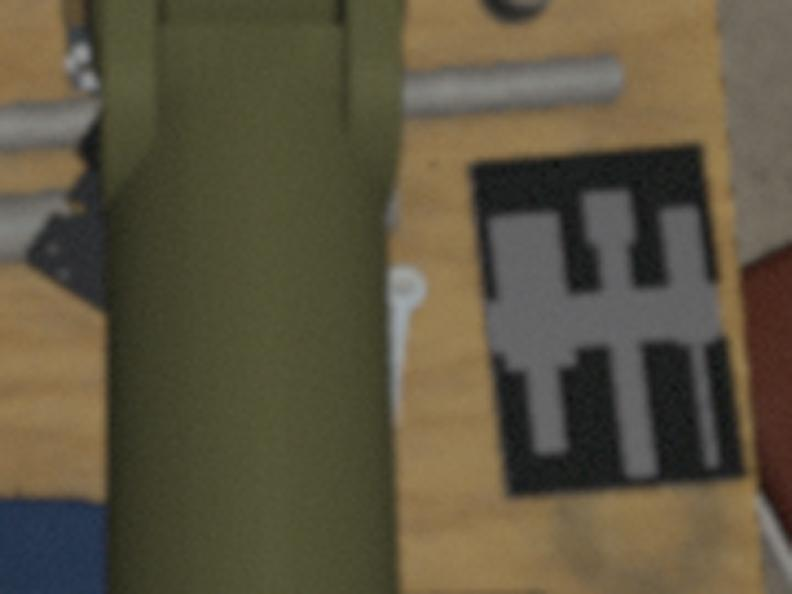

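```bash
cat > tray.py <<'E'
from h import *
def ortho(c,z,cx,cy,yaw,L=.26,W=.2,s=.0005):
    """brightness sampled on plane z, axes of tray; rows = x, cols = y"""
    X,Y=np.meshgrid(np.arange(-L/2,L/2,s),np.arange(-W/2,W/2,s),indexing='ij'); a=np.radians(yaw)
    p=np.stack([cx+X*np.cos(a)-Y*np.sin(a),cy+X*np.sin(a)+Y*np.cos(a),np.full_like(X,z)],-1)
    q=(p-c['o'])@c['R']; u=(q[...,0]/q[...,2]*c['fx']+c['cx']).astype(np.float32); v=(q[...,1]/q[...,2]*c['fy']+c['cy']).astype(np.float32)
    return cv2.remap(c['frame'],u,v,cv2.INTER_LINEAR)
def edges(p,t):
    i=np.flatnonzero((p[:-1]<t)!=(p[1:]<t)); return i+(t-p[i])/(p[i+1]-p[i])
if __name__=='__main__':
  for n in('top','side'):
    c=np.load(n+'3.npy',allow_pickle=True).item(); im=c['frame'].astype(int); hsv=cv2.cvtColor(c['frame'],cv2.COLOR_RGB2HSV);P=cloud(c)
    m=(hsv[...,1]<70)&roi(P,.33,.66,-.43,-.19,-.02,.05)&((im.max(2)<110))
    m=cv2.morphologyEx(m.astype(np.uint8),cv2.MORPH_OPEN,np.ones((3,3)))
    print(n); r=rect(c,m>0,.024,'tray outline'); rect(c,m>0,.012,'tray outline low'); yaw=(r[4]+90)%180-90
    if n=='top': yt=yaw; ct=r
    g=ortho(c,.024,ct[0],ct[1],yt).astype(float).mean(2); s=.5
    # along x in columns that lie on plain foam either side of channel
    for y in(75,70,20,15,-33,-35,-38,-72,-75):
        p=g[:,int((y/1000+.1)/.0005)+np.arange(-3,4)].mean(1); e=edges(p,55)*s-130; print(' y',y,'x edges',e.round(1))
    for x in(60,50,40,-40,-60,-80):
        p=g[int((x/1000+.13)/.0005)+np.arange(-6,7)].mean(0); e=edges(p,55)*s-100; print(' x',x,'y edges',e.round(1))
    cv2.imwrite('pics/o%s.png'%n,g)
E
python3 tray.py
```

```text
top
tray outline n 3943 c 0.4909 -0.2997 LxW 0.226 0.1572 yaw 3.23
tray outline low n 3943 c 0.4918 -0.3031 LxW 0.2284 0.1589 yaw 3.23
 y 75 x edges [-107.3  -18.5   22.9  111.2]
 y 70 x edges [-109.5  -21.6   27.5   31.2   66.9   68.4   72.2  113.7]
 y 20 x edges [-109.6  -23.7   26.6  113.9]
 y 15 x edges [-109.6  -17.4   21.4  113.7]
 y -33 x edges [-109.4  -17.1   21.4  114.5]
 y -35 x edges [-109.5  -17.3   21.3  114.5]
 y -38 x edges [-109.6  -17.3   21.3  114.6]
 y -72 x edges [-109.5  -20.1   72.4  114.4]
 y -75 x edges [-109.4  -18.7   23.5  114.2]
 x 60 y edges [-80.7 -74.3 -46.1 -30.    5.1  20.4  70.3  75.8]
 x 50 y edges [-80.6 -74.3 -46.2 -26.2   0.7  20.3  70.   75.4]
 x 40 y edges [-80.8 -74.4 -46.  -24.3  -1.1  20.4  70.1  75.9]
 x -40 y edges [-96.4 -80.1 -65.6 -54.9 -24.2  -0.8  32.9  57.1  75.9]
 x -60 y edges [-94.5 -80.1 -65.3 -55.  -24.1  -0.6  33.   57.4  75.8]
 x -80 y edges [-93.5 -79.9 -65.5 -54.8 -24.3  -0.7  33.4  57.   75.5]
side
tray outline n 2348 c 0.43 -0.3169 LxW 0.1661 0.0938 yaw -86.63
tray outline low n 2348 c 0.4288 -0.3034 LxW 0.1696 0.0959 yaw
[... 151 characters left out ...]
4  -19.    24.4   50.2   87.9  112.8]
 y -35 x edges [-106.4  -18.6   24.    51.3   86.9  112.8]
 y -38 x edges [-106.4  -18.3   23.6  113. ]
 y -72 x edges [-106.7  -22.3   75.   112.8]
 y -75 x edges [-106.7  -22.    74.5  112.9]
 x 60 y edges [-92.6 -80.7 -58.3 -36.7  -8.1  13.4  55.7  67.9]
 x 50 y edges [-92.7 -80.5 -58.2 -33.9 -11.1  13.2  55.6  67.5]
 x 40 y edges [-92.9 -80.6 -58.1 -31.2 -14.2  13.2  55.5  67.8]
 x -40 y edges [-92.9 -31.4 -14.6  25.9  42.5  65.9]
 x -60 y edges [-92.8 -31.  -14.5  25.9  42.5  66.2]
 x -80 y edges [-93.  -31.1 -14.5  27.   41.8  66.3][ WARN:0@0.332] global loadsave.cpp:1063 imwrite_ Unsupported depth image for selected encoder is fallbacked to CV_8U.
```

Run:
```python
from tray import *
c=np.load('top3.npy',allow_pickle=True).item()
g=ortho(c,.024,.4909,-.2997,3.23).astype(float).mean(2)
for y in(-8,-12.5,-17,-60.2,45,-50,55):
    p=g[:,int(round((y/1000+.1)/.0005))+np.arange(-3,4)].mean(1); print(y,(edges(p,55)*.5-130).round(1))
# ratchet same way from first top picture
c=np.load('top0.npy',allow_pickle=True).item()
o=ortho(c,.0065,.4494,-.1594,-8,.24,.1); s=255-cv2.cvtColor(o,cv2.COLOR_RGB2HSV)[...,1].astype(float)
p=s[:,95:106].mean(1); print('ends',(edges(p,175)*.5-120).round(1), p[::20].astype(int))
for x in(-80,-40,0,30,70):
    p=s[int((x+120)*2)+np.arange(-8,9)].mean(0); print(x,(edges(p,175)*.5-50).round(1))
from plan import plan
plan([(.45,-.12,.2,-8,.65),(.4494,-.1594,.08,-8,.65,2)],.04)
```

```text
-8 [-109.2 -106.1   89.5  114.3]
-12.5 [-109.4 -106.4   89.4  114.2]
-17 [-109.7 -106.1   89.2  114.1]
-60.2 [-109.8 -102.2   74.3  114.1]
45 [-109.2  -85.3   78.7  114. ]
-50 [-110.4  -20.6   73.1  114.4]
55 [-109.7  -83.4   78.5  114. ]
ends [-104.1   87.8] [141 144 236 245 244 244 244 246 244 245 247 246 246 246 249 246 246 245
 241 244 243 155 140 148]
-80 [-6.6 16.6]
-40 [-8.  14.6]
0 [-7.4 11.4]
30 [-7.8  9.6]
70 [-18.3  17.6]
at [ 0.5512 -0.0133  0.3144] 56.3 t 14.12 F [-0.4  0.3 -0.2] w 0.0521 gf 0.0 14 rows
[[-0.048,-0.008,0.038,0,0,0.036,0.65],[-0.097,-0.017,0.076,0,0,0.071,0.65],[-0.145,-0.025,0.114,0,0,0.107,0.65],[-0.193,-0.033,0.153,0,0,0.143,0.65],[-0.241,-0.042,0.191,0,0,0.179,0.65],[-0.29,-0.05,0.229,0,0,0.214,0.65],[-0.338,-0.058,0.267,0,0,0.25,0.65],[-0.386,-0.067,0.305,0,0,0.286,0.65],[-0.435,-0.075,0.343,0,0,0.321,0.65],[-0.483,-0.083,0.381,0,0,0.357,0.65],[-0.511,-0.066,0.481,0,0,0.357,0.65],[-0.538,-0.048,0.581,0,0,0.357,0.65]]
[[-0.566,-0.03,0.681,0,0,0.357,0.65],[-0.593,-0.012,0.781,0,0,0.357,0.65]]
```

Call:
{"api": "servo_tool", "payload": {
  "series": [
    [[-0.048, -0.008, 0.0, 0, 0, 0.036, 0.65], [-0.097, -0.017, 0.0, 0, 0, 0.071, 0.65], [-0.145, -0.025, 0.0, 0, 0, 0.107, 0.65], [-0.193, -0.033, 0.05, 0, 0, 0.143, 0.65], [-0.241, -0.042, 0.1, 0, 0, 0.179, 0.65], [-0.29, -0.05, 0.16, 0, 0, 0.214, 0.65], [-0.338, -0.058, 0.22, 0, 0, 0.25, 0.65], [-0.386, -0.067, 0.28, 0, 0, 0.286, 0.65], [-0.435, -0.065, 0.343, 0, 0, 0.321, 0.65], [-0.5, -0.05, 0.45, 0, 0, 0.357, 0.65], [-0.538, -0.03, 0.55, 0, 0, 0.368, 0.65], [-0.58, -0.012, 0.6, 0, 0, 0.368, 0.65]]
  ]
}}

```text
time_s: 15.12
tool_pos: [0.4496, -0.1564, 0.1314]
tool_rot: [180.0, 0.3, -9.9]
force: [0.1, -0.2, -0.4]
grip_width: 0.0565
grasp_force: 0.0
```

Call:
{"api": "servo_tool", "payload": {
  "series": [
    [[0, 0, 0, 0, 0, 0, 0.65], [0, 0, 0, 0, 0, 0, 0.65], [0, 0, 0, 0, 0, 0, 0.65]]
  ]
}}

```text
time_s: 15.37
tool_pos: [0.4533, -0.1556, 0.1359]
tool_rot: [-180.0, -0.1, -9.9]
force: [1.1, 0.9, 0.1]
grip_width: 0.0563
grasp_force: 0.0
```

```bash
python3 plan.py "[(.4515,-.1578,.1,-10.1,.65),(.4515,-.1578,.1,-10.1,.65),(.4515,-.1578,.005,-10.1,.65),(.4515,-.1578,.005,-10.1,.65)]" .025; python3 meas.py|grep -A9 side
```

```text
at [ 0.4533 -0.1556  0.1359] -9.85 t 15.37 F [1.1 0.9 0.1] w 0.0563 gf 0.0 8 rows
[[-0.002,0.004,0.06,0,0,0.001,0.65],[-0.005,0.008,0.12,0,0,0.001,0.65],[-0.005,0.008,0.12,0,0,0.001,0.65],[-0.005,0.008,0.199,0,0,0.001,0.65],[-0.005,0.008,0.278,0,0,0.001,0.65],[-0.005,0.008,0.357,0,0,0.001,0.65],[-0.005,0.008,0.436,0,0,0.001,0.65],[-0.005,0.008,0.436,0,0,0.001,0.65]]
side
rat n 135 c 0.3863 -0.0779 LxW 0.0752 0.0223 yaw -1.76
rat n 678 c 0.4399 -0.1545 LxW 0.1915 0.0537 yaw -6.42
rat n 575 c 0.5038 -0.2611 LxW 0.0884 0.0782 yaw -3.84
```

Call:
{"api": "servo_tool", "payload": {
  "series": [
    [[-0.003, 0.005, 0.08, 0, 0, 0, 0.65], [-0.005, 0.008, 0.16, 0, 0, 0, 0.65], [-0.005, 0.008, 0.24, 0, 0, 0, 0.65], [-0.005, 0.008, 0.32, 0, 0, 0, 0.65], [-0.005, 0.008, 0.38, 0, 0, 0, 0.65], [-0.005, 0.008, 0.43, 0, 0, 0, 0.65], [-0.005, 0.008, 0.43, 0, 0, 0, 0.65], [-0.005, 0.008, 0.43, 0, 0, 0, 0.65]]
  ]
}}

```text
time_s: 16.13
tool_pos: [0.451, -0.1578, 0.0063]
tool_rot: [180.0, 0.0, -9.9]
force: [-0.3, 0.1, 0.8]
grip_width: 0.0565
grasp_force: 0.0
```

Call:
{"api": "servo_tool", "payload": {
  "series": [
    [[0, 0, 0, 0, 0, 0, 0], [0, 0, 0, 0, 0, 0, 0], [0, 0, 0, 0, 0, 0, 0], [0, 0, 0, 0, 0, 0, 0], [0, 0, 0, 0, 0, 0, 0], [0, 0, 0, 0, 0, 0, 0], [0, 0, 0, 0, 0, 0, 0], [0, 0, 0, 0, 0, 0, 0], [0, 0, -0.05, 0, 0, 0, 0], [0, 0, -0.12, 0, 0, 0, 0], [0, 0, -0.2, 0, 0, 0, 0], [0, 0, -0.2, 0, 0, 0, 0]]
  ],
  "grip_force": 30
}}

```text
time_s: 17.13
tool_pos: [0.453, -0.1593, 0.0692]
tool_rot: [-180.0, -0.4, -10.0]
force: [1.8, -1.2, -0.5]
grip_width: 0.0136
grasp_force: 29.9
```

```bash
python3 plan.py "[(.4936,-.3121,.09,3.2,0),(.4936,-.3121,.09,3.2,0,3)]" .03
```

```text
at [ 0.453  -0.1593  0.0692] -9.97 t 17.13 F [ 1.8 -1.2 -0.5] w 0.0136 gf 29.9 9 rows
[[0.037,0.08,-0.012,0,0,-0.012,0],[0.074,0.159,-0.023,0,0,-0.024,0],[0.111,0.239,-0.035,0,0,-0.037,0],[0.148,0.319,-0.046,0,0,-0.049,0],[0.185,0.398,-0.058,0,0,-0.061,0],[0.221,0.478,-0.069,0,0,-0.073,0],[0.221,0.478,-0.069,0,0,-0.073,0],[0.221,0.478,-0.069,0,0,-0.073,0],[0.221,0.478,-0.069,0,0,-0.073,0]]
```

```bash
python3 -c "
from h import *
c=cam('side'); u,v=proj(c,[.453,-.16,.06]); print(u,v); save(c,'rat1.png',(int(u)-70,int(v)-70,int(u)+70,int(v)+60),5.5)"; python3 plan.py "[]"
```

```text
268.7784812442693 259.77643231005965
at [ 0.4521 -0.1587  0.0675] -9.94 t 17.18 F [ 0.2  0.6 -2.4] w 0.0132 gf 29.9 0 rows
```

View pics/rat1.png

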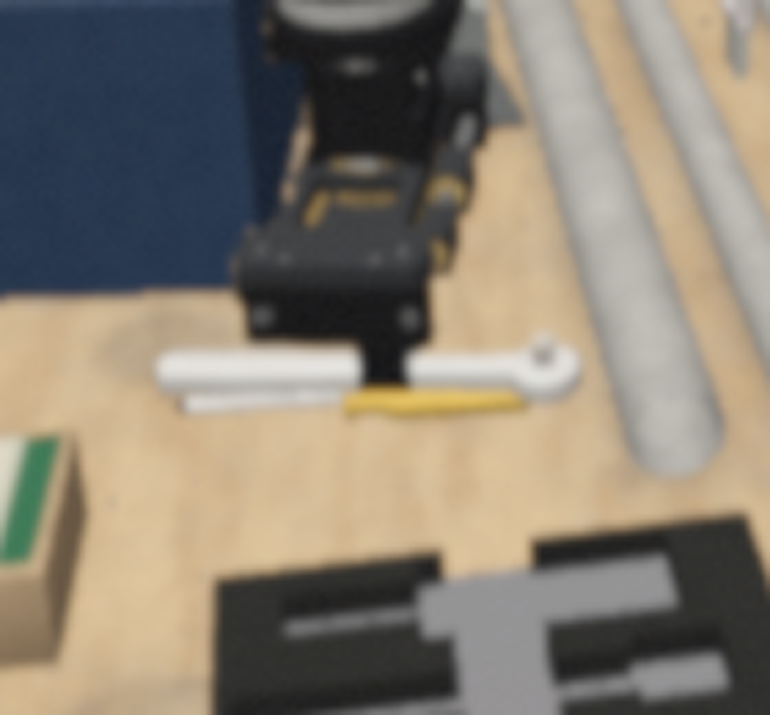

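Call:
{"api": "servo_tool", "payload": {
  "series": [
    [[0.037, 0.08, -0.012, 0, 0, -0.012, 0], [0.074, 0.159, -0.023, 0, 0, -0.024, 0], [0.111, 0.239, -0.035, 0, 0, -0.037, 0], [0.148, 0.319, -0.046, 0, 0, -0.049, 0], [0.185, 0.398, -0.058, 0, 0, -0.061, 0], [0.221, 0.478, -0.069, 0, 0, -0.073, 0], [0.221, 0.478, -0.069, 0, 0, -0.073, 0], [0.221, 0.478, -0.069, 0, 0, -0.073, 0], [0.221, 0.478, -0.069, 0, 0, -0.073, 0], [0.221, 0.478, -0.069, 0, 0, -0.073, 0]]
  ]
}}

```text
time_s: 18.02
tool_pos: [0.4904, -0.3092, 0.0853]
tool_rot: [-179.9, 0.1, 3.2]
force: [-0.2, 0.6, -2.4]
grip_width: 0.0136
grasp_force: 29.9
```

```bash
cat > held.py <<'E'
from h import *
import sys
from plan import get_obs
zc=float(sys.argv[1])
o=get_obs(); t=np.array(o['tool_pos']); a=np.radians(o['tool_rot'][2]); print('tcp',t.round(4),o['tool_rot'].round(2),'F',o['force'].round(1),'w',round(o['grip_width'],4))
ax=np.array([np.cos(a),np.sin(a)])
for n in('top','side'):
    c=cam(n); P=cloud(c); hsv=cv2.cvtColor(c['frame'],cv2.COLOR_RGB2HSV)
    m=roi(P,t[0]-.14,t[0]+.14,t[1]-.05,t[1]+.05,t[2]-.012,t[2]+.035)
    col=(hsv[...,1]<60)&(hsv[...,2]>95) if len(sys.argv)<3 else ((hsv[...,1]>150)&(hsv[...,2]>80)|(hsv[...,2]>110))
    m&=col; print(n,m.sum()); np.save(n+'h.npy',c,allow_pickle=True)
    q=P[m][:,:2]-t[:2]; z=P[m][:,2]; X=q@ax; Y=q@np.array([-ax[1],ax[0]])
    for lo in range(-120,121,10):
        k=(X*1000>=lo)&(X*1000<lo+10)
        if k.sum()>3: print('  x',lo,k.sum(),'y',(np.percentile(Y[k],[5,50,95])*1000).round(1),'z',(np.percentile(z[k],[10,50,90])*1000).round(1))
    print('  xrange',(np.percentile(X,[0,1,99,100])*1000).round(1) if len(X) else '')
E
python3 held.py .08
```

```text
tcp [ 0.4904 -0.3092  0.0853] [-1.7988e+02  1.1000e-01  3.2500e+00] F [-0.2  0.6 -2.4] w 0.0136
top 190
  x -80 5 y [0.4 2.5 5.8] z [90.8 92.  92.9]
  x -70 17 y [-6.5  2.3  6.9] z [88.7 92.3 94.7]
  x -60 28 y [-10.3  -0.3   6.1] z [89.6 92.4 95.2]
  x -50 26 y [-8.6 -1.5  5.3] z [87.1 91.5 94. ]
  x -40 8 y [-9.2  0.2  5.8] z [90.9 91.9 95.4]
  x 50 23 y [-10.9   1.7   9.7] z [88.  92.2 95. ]
  x 60 41 y [-14.7   2.1  13. ] z [ 88.6  93.  104.2]
  x 70 35 y [-13.3   3.   12.2] z [88.5 91.8 98.3]
  x 80 6 y [-8.8 -1.   3.9] z [88.3 91.4 94.2]
  xrange [-73.  -70.7  81.1  82. ]
side 672
  x -110 15 y [-9.7 -5.4  1. ] z [80.9 87.  90.5]
  x -100 49 y [-11.2  -9.    4.6] z [82.  90.2 91.4]
  x -90 50 y [-11.4  -8.    5. ] z [81.6 89.3 91.6]
  x -80 48 y [-11.8  -8.4   4.8] z [83.2 89.7 91.4]
  x -70 50 y [-11.   -8.7   4.8] z [81.4 89.7 91.7]
  x -60 50 y [-11.1  -7.7   6.4] z [81.3 90.  91.2]
  x -50 45 y [-10.4  -7.5   2.9] z [83.2 89.6 91.4]
  x -40 33 y [-10.1  -7.9   2.3] z [82.1 88.  91.3]
  x -30 27 y [-10.5  -7.4  -3.5] z [81.4 87.9 91.1]
  x -20 27 y [-15.4  -7.6  -5.5] z [81.3 86.7 90. ]
  x -10 6 y [-17.1 -16.1 -14. ] z [85.6 90.7 96.2]
  x 0 4 y [-15.9 -15.4 -14.9] z [85.6 85.7 85.8]
  x 10 20 y [-15.9  -6.1  -4.6] z [81.3 87.2 92.3]
  x 20 23 y [-7.8 -5.5 -3.8] z [81.4 84.4 89.9]
  x 30 16 y [-7.  -6.  -4.4] z [81.3 85.4 88.3]
  x 40 24 y [-6.8 -5.5 -3.4] z [80.2 84.9 89.5]
  x 50 43 y [-11.1  -5.5   5.9] z [82.5 89.6 91.9]
  x 60 71 y [-15.2  -5.5   6.8] z [ 84.   90.8 102. ]
  x 70 58 y [-15.8  -7.5   6.7] z [83.4 90.7 99.4]
  x 80 13 y [-8.7 -6.4  6.2] z [84.6 90.4 92.1]
  xrange [-104.5 -101.8   81.9   83.6]
```

Run:
```python
from h import *
ct=np.array([.4909,-.2997]); a=np.radians(3.23)
for n in('top','side'):
    c=np.load(n+'3.npy',allow_pickle=True).item(); P=cloud(c); im=c['frame'].mean(2)
    q=P[...,:2]-ct; X=(q[...,0]*np.cos(a)+q[...,1]*np.sin(a))*1000; Y=(-q[...,0]*np.sin(a)+q[...,1]*np.cos(a))*1000; Z=P[...,2]*1000
    print(n)
    for nm,x0,x1 in(('channel',-12,16),('handle side -x',-95,-30)):
        for y in range(-100,92,4):
            k=(X>x0)&(X<x1)&(Y>=y)&(Y<y+4)&(Z<60)&(Z>-30)
            if k.sum()>2: print((y,int(np.median(Z[k])*10)/10,int(np.median(im[k]))),end=' ')
        print()
```

```text
top
(-100, -0.9, 99) (-96, 1.2, 100) 
(-100, -0.5, 91) (-96, 1.4, 94) (-92, 3.0, 86) (-84, 24.2, 71) (-80, 26.5, 37) (-76, 24.5, 28) (-72, 20.7, 32) (-68, 9.8, 81) 
side
(-100, -3.0, 151) (-96, -1.3, 176) (-92, -1.4, 175) (-88, -0.6, 173) (-84, 3.4, 135) (-80, 6.3, 146) (-76, 6.3, 147) (-72, 6.6, 147) (-68, 6.4, 147) (-64, 6.4, 147) (-60, 6.8, 147) (-56, 6.4, 147) (-52, 6.5, 148) (-48, 6.4, 147) (-44, 6.6, 147) (-40, 6.1, 147) (-36, 6.4, 147) (-32, 6.7, 147) (-28, 6.4, 147) (-24, 6.8, 148) (-20, 6.7, 147) (-16, 6.4, 147) (-12, 6.1, 147) (-8, 6.4, 147) (-4, 6.5, 148) (0, 6.1, 147) (4, 6.6, 147) (8, 6.4, 147) (12, 6.6, 147) (16, 6.5, 147) (20, 5.7, 147) (24, 6.4, 147) (28, 6.8, 147) (32, 6.2, 147) (36, 6.4, 147) (40, 6.5, 147) (44, 6.5, 147) (48, 6.5, 147) (52, 6.2, 147) (56, 6.7, 147) (60, 6.6, 147) (64, 6.7, 147) (68, 6.4, 149) (72, 6.5, 158) (84, -0.8, 171) (88, -1.2, 177) 
(-100, -9.0, 128) (-96, -3.7, 159) (-92, -1.3, 186) (-88, -1.3, 183) (-84, 9.6, 85) (-80, 21.9, 43) (-76, 22.7, 47) (-72, 22.6, 46) (-68, 21.8, 45) (-60, 18.2, 36) (-56, 18.1, 38) (-52, 22.6, 47) (-48, 22.7, 48) (-44, 22.4, 48) (-40, 22.5, 48) (-36, 22.6, 47) (-32, 22.1, 51) (-28, 22.1, 79) (-8, 6.7, 115) (-4, 13.4, 42) (0, 21.9, 43) (4, 22.5, 46) (8, 22.6, 47) (12, 22.6, 47) (16, 22.3, 48) (20, 22.4, 47) (24, 22.4, 49) (28, 22.1, 61) (32, 21.5, 59) (36, 22.3, 48) (40, 21.9, 48) (44, 22.4, 48) (48, 17.5, 57) (52, 10.7, 78) (56, 16.0, 42) (60, 22.4, 46) (64, 22.1, 49) (68, 22.2, 61) (72, 21.7, 101)
```

Run:
```python
from tray import *
c=np.load('side3.npy',allow_pickle=True).item()
for z in(.0225,.024):
  g=ortho(c,z,.4909,-.2997,3.23).astype(float).mean(2)
  for x in(50,40,-40,-60,-80):
    p=g[int((x/1000+.13)/.0005)+np.arange(-6,7)].mean(0); print(z,' x',x,'y',(edges(p,97)*.5-100).round(1))
  for y in(70,15,-38,-33,-60,-75,-12,-14):
    p=g[:,int((y/1000+.1)/.0005)+np.arange(-3,4)].mean(1); print(' y',y,'x',(edges(p,97)*.5-130).round(1))
  p=g[int((.002+.13)/.0005)+np.arange(-16,17)].mean(0); print('chan',(edges(p,160)*.5-100).round(1))
```

```text
0.0225  x 50 y [-94.5 -75.7 -60.1 -25.4 -14.2  19.9  53.1  73.3]
0.0225  x 40 y [-94.8 -75.7 -59.8 -24.5 -16.4  20.2  53.1  73. ]
0.0225  x -40 y [-94.7 -24.7 -16.7  33.9  39.5  72.8]
0.0225  x -60 y [-94.5 -24.9 -16.6  34.3  39.4  73. ]
0.0225  x -80 y [-94.7 -25.  -16.4  72.7]
 y 70 x [-108.4  -17.2   23.4  114.9]
 y 15 x [-109.2  -15.6   22.   115.5]
 y -38 x [-109.   -15.4   20.7  116.1]
 y -33 x [-109.2  -15.5   21.3  115.9]
 y -60 x [-109.2  -17.4   28.2   37.2   43.3   51.3   57.9  115.9]
 y -75 x [-109.7  -17.5   69.9  115.9]
 y -12 x [-108.9  -15.9   20.7   52.5   86.3  115.5]
 y -14 x [-108.9  -16.6   21.3   50.5   87.1  115.5]
chan [54.5]
0.024  x 50 y [-96.  -77.2 -61.6 -27.2 -15.8  18.1  51.3  71.4]
0.024  x 40 y [-96.3 -77.2 -61.4 -26.2 -18.1  18.5  51.2  71. ]
0.024  x -40 y [-96.2 -26.4 -18.3  32.1  37.6  70.9]
0.024  x -60 y [-96.  -26.6 -18.3  32.5  37.5  71.1]
0.024  x -80 y [-96.2 -26.6 -18.1  70.8]
 y 70 x [-106.9  -18.2   24.5  113.3]
 y 15 x [-109.   -16.    22.3  115.2]
 y -38 x [-108.9  -15.5   20.7  115.6]
 y -33 x [-109.1  -15.5   21.3  115.4]
 y -60 x [-109.1  -16.5   21.2  115.4]
 y -75 x [-109.4  -18.5   71.1  115.6]
 y -12 x [-108.8  -15.8   20.4   59.    69.    74.4   82.7  115.1]
 y -14 x [-108.7  -16.1   20.6   51.9   86.2  115.1]
chan [52.6]
```

```bash
python3 plan.py "[(.494,-.3117,.05,3,0),(.494,-.3117,.04,3,0,4)]" .01
```

```text
at [ 0.4909 -0.3094  0.086 ] 3.28 t 18.12 F [ 0.9 -0.3 -2.2] w 0.0135 gf 29.9 8 rows
[[0.002,0.002,0.03,0,0,0,0],[0.005,0.004,0.06,0,0,0.001,0],[0.007,0.006,0.09,0,0,0.001,0],[0.01,0.008,0.12,0,0,0.002,0],[0.01,0.008,0.128,0,0,0.002,0],[0.01,0.008,0.137,0,0,0.002,0],[0.01,0.008,0.145,0,0,0.002,0],[0.01,0.008,0.153,0,0,0.002,0]]
```

Call:
{"api": "servo_tool", "payload": {
  "series": [
    [[0.005, 0.004, 0.03, 0, 0, 0.002, 0], [0.01, 0.008, 0.06, 0, 0, 0.002, 0], [0.01, 0.008, 0.09, 0, 0, 0.002, 0], [0.01, 0.008, 0.12, 0, 0, 0.002, 0], [0.01, 0.008, 0.14, 0, 0, 0.002, 0], [0.01, 0.008, 0.153, 0, 0, 0.002, 0], [0.01, 0.008, 0.153, 0, 0, 0.002, 0], [0.01, 0.008, 0.153, 0, 0, 0.002, 0], [0.01, 0.008, 0.153, 0, 0, 0.002, 0]]
  ]
}}

```text
time_s: 18.87
tool_pos: [0.4944, -0.3136, 0.0411]
tool_rot: [180.0, -0.0, 2.8]
force: [0.5, -0.9, -2.2]
grip_width: 0.0132
grasp_force: 29.9
```

```bash
python3 plan.py "[(.494,-.3117,.04,3,0),(.494,-.3117,.014,3,0,8)]" .01
```

```text
at [ 0.4944 -0.3136  0.0411] 2.81 t 18.87 F [ 0.5 -0.9 -2.2] w 0.0132 gf 29.9 9 rows
[[-0.001,-0.006,0.004,0,0,-0.001,0],[-0.001,-0.006,0.015,0,0,-0.001,0],[-0.001,-0.006,0.025,0,0,-0.001,0],[-0.001,-0.006,0.036,0,0,-0.001,0],[-0.001,-0.006,0.047,0,0,-0.001,0],[-0.001,-0.006,0.058,0,0,-0.001,0],[-0.001,-0.006,0.069,0,0,-0.001,0],[-0.001,-0.006,0.08,0,0,-0.001,0],[-0.001,-0.006,0.09,0,0,-0.001,0]]
```

Call:
{"api": "servo_tool", "payload": {
  "series": [
    [[-0.001, -0.006, 0.004, 0, 0, 0, 0], [-0.001, -0.006, 0.015, 0, 0, 0, 0], [-0.001, -0.006, 0.025, 0, 0, 0, 0], [-0.001, -0.006, 0.035, 0, 0, 0, 0], [-0.001, -0.006, 0.045, 0, 0, 0, 0], [-0.001, -0.006, 0.055, 0, 0, 0, 0], [-0.001, -0.006, 0.055, 0, 0, 0, 0]]
  ]
}}

```text
time_s: 19.45
tool_pos: [0.4933, -0.3112, 0.0234]
tool_rot: [-180.0, 0.1, 2.8]
force: [-0.7, 0.0, -2.8]
grip_width: 0.0136
grasp_force: 29.9
```

Call:
{"api": "servo_tool", "payload": {
  "series": [
    [[0, 0, 0.01, 0, 0, 0, 0], [0, 0, 0.02, 0, 0, 0, 0], [0, 0, 0.03, 0, 0, 0, 0], [0, 0, 0.033, 0, 0, 0, 0], [0, 0, 0.033, 0, 0, 0, 0]]
  ]
}}

```text
time_s: 19.87
tool_pos: [0.4937, -0.3115, 0.0143]
tool_rot: [-180.0, 0.0, 2.8]
force: [0.2, -0.4, -1.9]
grip_width: 0.0137
grasp_force: 29.9
```

Release gently, rise, and look.

Call:
{"api": "servo_tool", "payload": {
  "series": [
    [[0, 0, 0.003, 0, 0, 0, 0.25], [0, 0, 0.003, 0, 0, 0, 0.3], [0, 0, 0.003, 0, 0, 0, 0.35], [0, 0, 0.003, 0, 0, 0, 0.35], [0, 0, 0.003, 0, 0, 0, 0.35], [0, 0, -0.05, 0, 0, 0, 0.35], [0, 0, -0.15, 0, 0, 0, 0.35], [0, 0, -0.3, 0, 0, 0, 0.35], [0, 0, -0.4, 0, 0, 0, 0.35], [-0.1, 0.2, -0.4, 0, 0, 0, 0.4], [-0.2, 0.35, -0.4, 0, 0, 0, 0.5], [-0.2, 0.35, -0.4, 0, 0, 0, 0.6]]
  ]
}}

```text
time_s: 20.87
tool_pos: [0.4391, -0.4207, 0.1356]
tool_rot: [179.9, -0.1, 3.0]
force: [0.2, -0.6, -0.5]
grip_width: 0.0412
grasp_force: 0.0
```

Call:
{"api": "servo_tool", "payload": {
  "series": [
    [[0, 0, 0, 0, 0, 0, 0.6], [0, 0, 0, 0, 0, 0, 0.6], [0, 0, 0, 0, 0, 0, 0.6]]
  ]
}}

```text
time_s: 21.12
tool_pos: [0.439, -0.4191, 0.1342]
tool_rot: [-180.0, -0.0, 2.8]
force: [0.9, -0.2, -0.2]
grip_width: 0.051
grasp_force: 0.0
```

```bash
python3 meas.py
python3 - <<'E'
from h import *
ct=np.array([.4909,-.2997]); a=np.radians(3.23)
c=np.load('side3.npy',allow_pickle=True).item(); P=cloud(c); im=c['frame'].mean(2)
q=P[...,:2]-ct; X=(q[...,0]*np.cos(a)+q[...,1]*np.sin(a))*1000-2.2; Y=(-q[...,0]*np.sin(a)+q[...,1]*np.cos(a))*1000+12.7; Z=P[...,2]*1000
for x in range(-110,91,10):
    k=(X>=x)&(X<x+10)&(abs(Y)<20)&(im>150)
    if k.sum(): print(x,k.sum(),np.percentile(Y[k],[5,50,95]).round(1),np.percentile(Z[k],[10,50,90]).round(1))
E
```

```text
top
drv n 253 c 0.4723 -0.0916 LxW 0.0895 0.024 yaw -2.22
rat n 74 c 0.3868 -0.0886 LxW 0.0702 0.0059 yaw -2.29
side
rat n 482 c 0.5127 -0.2564 LxW 0.0737 0.0706 yaw 0.15
-110 9 [-4.6  0.1 12.2] [13.5 17.2 19.5]
-100 31 [-7.4 -0.5 11.5] [17.8 19.4 20.3]
-90 33 [-10.    0.8  11.2] [17.  19.4 20.5]
-80 4 [-5.4 -3.7  1.1] [17.9 19.3 19.9]
-60 1 [-3.5 -3.5 -3.5] [18.6 18.6 18.6]
-50 31 [-7.5  1.1 12. ] [17.8 19.2 21. ]
-40 31 [-7.6  0.5 11.9] [16.7 19.5 20.5]
-30 28 [-7.7 -1.6  9.9] [16.7 19.6 20.8]
-20 35 [-8.5 -4.4  5.6] [11.1 17.5 20.1]
-10 62 [-19.   -6.    5.1] [ 6.1 10.7 20.2]
0 56 [-17.6  -6.5   2.3] [ 6.1 13.2 19.5]
10 47 [-17.8  -5.    4.8] [ 6.1 15.9 20.2]
20 25 [-4.9 -0.  12.5] [15.2 19.  20.2]
30 26 [-5.  -0.5 11. ] [16.2 18.6 19.8]
40 25 [-6.6  0.9 12.6] [15.5 18.9 20.3]
50 38 [-10.7  -1.1  16.5] [15.2 18.8 20.4]
60 55 [-12.6  -3.3  16.7] [18.4 20.9 30. ]
70 42 [-12.1  -3.1  17. ] [17.7 19.7 30.3]
80 15 [-6.8  3.6 18.5] [ 8.2 18.8 20.3]
```

View pics/t3.png

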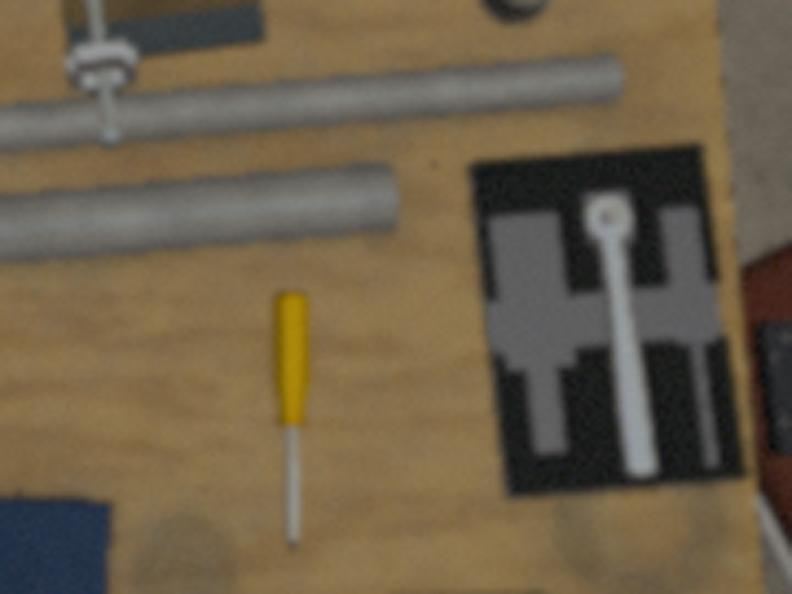

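```bash
python3 - <<'E'
from tray import *
c=np.load('top3.npy',allow_pickle=True).item()
o=ortho(c,.011,.449,-.0908,-2.2,.24,.1); h=cv2.cvtColor(o,cv2.COLOR_RGB2HSV).astype(float)
wood=np.median(o[:,:60].reshape(-1,3),0); d=np.abs(o.astype(float)-wood).sum(2)
p=d[:,97:104].mean(1); print('ends',(edges(p,45)*.5-120).round(1)); 
s=h[...,1][:,97:104].mean(1); print('handle/shaft',(edges(s,120)*.5-120).round(1),s[::20].astype(int))
for x in(-85,-60,-40,-20,-10,0,10,30,50,60):
    p=d[int((x+120)*2)+np.arange(-8,9)].mean(0); print(x,(edges(p,45)*.5-50).round(1))
E
python3 plan.py "[(.43,-.25,.16,3,.65),(.4495,-.0912,.1,-2.2,.65),(.4495,-.0912,.1,-2.2,.65,3)]" .04
```

```text
ends [-105.5 -100.6 -100.2  -99.8  -96.7  -25.8  -20.8   67.5  101.6]
handle/shaft [-106.2 -105.8  -22.5   70.9] [106 115  70  29  24  20  22  24  38  40 195 240 240 240 240 240 240 240
 240 135 107 104  95  19]
-85 [-4.6  3.3]
-60 [-5.3  3.6]
-40 [-4.4  3.2]
-20 [-6.1 10.6]
-10 [-7.8 10. ]
0 [-9.4 12.5]
10 [-11.2  14.3]
30 [-11.1  15.2]
50 [-10.7  14.1]
60 [-10.4  14. ]
at [ 0.4402 -0.4178  0.134 ] 2.96 t 21.22 F [-0.3  0.1 -1.1] w 0.0521 gf 0.0 13 rows
[[-0.001,-0.112,-0.017,0,0,0,0.65],[-0.002,-0.224,-0.035,0,0,0,0.65],[-0.003,-0.336,-0.052,0,0,0,0.65],[-0.004,-0.448,-0.069,0,0,0,0.65],[-0.005,-0.56,-0.087,0,0,0,0.65],[0.014,-0.665,-0.047,0,0,0.006,0.65],[0.032,-0.77,-0.007,0,0,0.011,0.65],[0.05,-0.875,0.033,0,0,0.017,0.65],[0.069,-0.98,0.073,0,0,0.023,0.65],[0.087,-1.086,0.113,0,0,0.029,0.65],[0.087,-1.086,0.113,0,0,0.029,0.65],[0.087,-1.086,0.113,0,0,0.029,0.65]]
[[0.087,-1.086,0.113,0,0,0.029,0.65]]
```

Call:
{"api": "servo_tool", "payload": {
  "series": [
    [[0, -0.11, -0.02, 0, 0, 0, 0.65], [0, -0.224, -0.035, 0, 0, 0, 0.65], [0, -0.336, -0.035, 0, 0, 0, 0.65], [0, -0.448, -0.035, 0, 0, 0, 0.65], [0, -0.56, -0.035, 0, 0, 0, 0.65], [0.014, -0.665, -0.035, 0, 0, 0.006, 0.65], [0.032, -0.77, -0.0, 0, 0, 0.011, 0.65], [0.05, -0.875, 0.033, 0, 0, 0.017, 0.65], [0.069, -0.98, 0.073, 0, 0, 0.023, 0.65], [0.09, -1.0, 0.1, 0, 0, 0.029, 0.65], [0.09, -1.0, 0.1, 0, 0, 0.029, 0.65], [0.09, -1.0, 0.1, 0, 0, 0.029, 0.65]]
  ]
}}

```text
time_s: 22.22
tool_pos: [0.4512, -0.118, 0.1043]
tool_rot: [179.9, 0.0, -2.2]
force: [-1.0, -0.7, -0.3]
grip_width: 0.0567
grasp_force: 0.0
```

```bash
python3 plan.py "[(.4533,-.0902,.1,-2.2,.65),(.4533,-.0902,.005,-2.2,.65,4)]" .02
```

```text
at [ 0.4512 -0.118   0.1043] -2.23 t 22.22 F [-1.  -0.7 -0.3] w 0.0567 gf 0.0 7 rows
[[0.002,-0.046,0.007,0,0,0,0.65],[0.003,-0.093,0.014,0,0,0,0.65],[0.003,-0.093,0.078,0,0,0,0.65],[0.003,-0.093,0.141,0,0,0,0.65],[0.003,-0.093,0.204,0,0,0,0.65],[0.003,-0.093,0.268,0,0,0,0.65],[0.003,-0.093,0.331,0,0,0,0.65]]
```

Call:
{"api": "servo_tool", "payload": {
  "series": [
    [[0.002, -0.046, 0, 0, 0, 0, 0.65], [0.003, -0.093, 0, 0, 0, 0, 0.65], [0.003, -0.093, 0.06, 0, 0, 0, 0.65], [0.003, -0.093, 0.13, 0, 0, 0, 0.65], [0.003, -0.093, 0.2, 0, 0, 0, 0.65], [0.003, -0.093, 0.26, 0, 0, 0, 0.65], [0.003, -0.093, 0.31, 0, 0, 0, 0.65], [0.003, -0.093, 0.328, 0, 0, 0, 0.65], [0.003, -0.093, 0.328, 0, 0, 0, 0.65], [0.003, -0.093, 0.328, 0, 0, 0, 0.65]]
  ]
}}

```text
time_s: 23.05
tool_pos: [0.4538, -0.0916, 0.0067]
tool_rot: [180.0, -0.1, -2.5]
force: [1.1, -0.2, 1.1]
grip_width: 0.0566
grasp_force: 0.0
```

Call:
{"api": "servo_tool", "payload": {
  "series": [
    [[0, 0, 0, 0, 0, 0, 0], [0, 0, 0, 0, 0, 0, 0], [0, 0, 0, 0, 0, 0, 0], [0, 0, 0, 0, 0, 0, 0], [0, 0, 0, 0, 0, 0, 0], [0, 0, 0, 0, 0, 0, 0], [0, 0, 0, 0, 0, 0, 0], [0, 0, -0.05, 0, 0, 0, 0], [0, 0, -0.12, 0, 0, 0, 0], [0, 0, -0.25, 0, 0, 0, 0], [0, 0, -0.25, 0, 0, 0, 0]]
  ],
  "grip_force": 30
}}

```text
time_s: 23.97
tool_pos: [0.4573, -0.0913, 0.0864]
tool_rot: [-179.9, -0.6, -2.4]
force: [2.2, -0.6, -0.9]
grip_width: 0.024
grasp_force: 29.9
```

```bash
python3 plan.py "[(.49,-.3,.1,0,0),(.501,-.36,.1,3.2,0,5)]" .035
```

```text
at [ 0.4573 -0.0913  0.0864] -2.43 t 23.97 F [ 2.2 -0.6 -0.9] w 0.024 gf 29.9 12 rows
[[0.02,0.099,-0.006,0,0,-0.002,0],[0.04,0.197,-0.013,0,0,-0.004,0],[0.059,0.296,-0.019,0,0,-0.006,0],[0.079,0.394,-0.026,0,0,-0.008,0],[0.099,0.493,-0.032,0,0,-0.01,0],[0.119,0.592,-0.039,0,0,-0.012,0],[0.138,0.69,-0.045,0,0,-0.014,0],[0.147,0.73,-0.045,0,0,-0.017,0],[0.156,0.77,-0.045,0,0,-0.021,0],[0.165,0.809,-0.045,0,0,-0.024,0],[0.174,0.849,-0.045,0,0,-0.028,0],[0.183,0.889,-0.045,0,0,-0.031,0]]
```

Call:
{"api": "servo_tool", "payload": {
  "series": [
    [[0.02, 0.09, -0.006, 0, 0, 0, 0], [0.04, 0.19, -0.013, 0, 0, -0.003, 0], [0.059, 0.29, -0.019, 0, 0, -0.006, 0], [0.079, 0.394, -0.026, 0, 0, -0.01, 0], [0.099, 0.493, -0.032, 0, 0, -0.014, 0], [0.119, 0.592, -0.039, 0, 0, -0.018, 0], [0.14, 0.69, -0.045, 0, 0, -0.022, 0], [0.16, 0.79, -0.045, 0, 0, -0.026, 0], [0.183, 0.889, -0.045, 0, 0, -0.031, 0], [0.183, 0.889, -0.045, 0, 0, -0.031, 0], [0.183, 0.889, -0.045, 0, 0, -0.031, 0], [0.183, 0.889, -0.045, 0, 0, -0.031, 0]]
  ]
}}

```text
time_s: 24.97
tool_pos: [0.4964, -0.3586, 0.0936]
tool_rot: [-179.9, 0.1, 3.2]
force: [-0.5, 0.8, -2.3]
grip_width: 0.0238
grasp_force: 29.9
```

Call:
{"api": "servo_tool", "payload": {
  "series": [
    [[0, 0, 0, 0, 0, 0, 0], [0, 0, 0, 0, 0, 0, 0], [0, 0, 0, 0, 0, 0, 0]]
  ]
}}

```text
time_s: 25.22
tool_pos: [0.4974, -0.3579, 0.0945]
tool_rot: [-179.9, -0.0, 3.3]
force: [-0.1, 0.6, -1.2]
grip_width: 0.024
grasp_force: 29.9
```

```bash
python3 held.py .1 y
```

```text
tcp [ 0.4974 -0.3579  0.0945] [-1.7995e+02 -3.0000e-02  3.2900e+00] F [-0.1  0.6 -1.2] w 0.024
top 68
  x -60 8 y [-4.7 -2.9 -1.3] z [100.9 104.  105.5]
  x -50 9 y [-5.4 -2.7 -0.9] z [ 99.6 103.4 107.5]
  x 40 9 y [-3.6  1.7  9.1] z [104.  108.9 112.5]
  x 50 29 y [-7.2  3.9 11.2] z [105.7 109.9 112.6]
  x 60 8 y [-2.9  4.2 10.2] z [101.2 107.6 113.7]
  xrange [-63.  -62.8  62.4  62.7]
side 317
  x -110 14 y [-7.6 -6.  -1.9] z [ 98.5 100.1 101.6]
  x -100 20 y [-7.7 -6.7 -3.3] z [ 98.1 100.9 102.5]
  x -90 20 y [-8.3 -5.8 -2.8] z [ 98.2 100.5 102.3]
  x -80 21 y [-7.4 -5.9 -2.3] z [ 98.7 100.5 103.1]
  x -70 18 y [-6.7 -5.1 -1.4] z [ 97.8 100.4 101.7]
  x -60 19 y [-6.7 -4.7 -1.5] z [ 97.6 100.3 102.1]
  x -50 22 y [-5.7 -4.2 -0.3] z [ 97.7 100.2 102.2]
  x -40 7 y [-6.1 -4.1 -3.6] z [ 99.  101.9 102.5]
  x -30 8 y [-12.7 -10.1  -7.9] z [91.3 95.9 99.8]
  x -20 10 y [-14.9  -7.9  -4. ] z [90.1 94.7 98.3]
  x -10 5 y [-22.1 -21.7 -20.6] z [93.9 95.3 96. ]
  x 10 14 y [-15.9 -10.8  -6.8] z [ 89.2  96.1 100.2]
  x 20 15 y [-13.4 -10.9  -7.8] z [90.5 95.4 99. ]
  x 30 17 y [-12.8 -10.   -5.2] z [89.7 96.1 99.6]
  x 40 18 y [-12.2  -9.2  -6.2] z [89.  95.4 99.1]
  x 50 64 y [-10.2  -6.2   4.4] z [ 94.1 104.9 109.4]
  x 60 24 y [-10.1  -6.1   5.2] z [ 97.9 104.1 107.6]
  xrange [-107.8 -105.4   64.    65. ]
```

```bash
python3 plan.py "[(.501,-.359,.06,.8,0),(.501,-.359,.041,.8,0,5)]" .02
```

```text
at [ 0.4973 -0.3584  0.0946] 3.26 t 25.32 F [-0.7 -0.4 -1.2] w 0.0236 gf 29.9 7 rows
[[0.006,0.001,0.058,0,0,0.007,0],[0.012,0.003,0.115,0,0,0.014,0],[0.012,0.003,0.128,0,0,0.014,0],[0.012,0.003,0.141,0,0,0.014,0],[0.012,0.003,0.153,0,0,0.014,0],[0.012,0.003,0.166,0,0,0.014,0],[0.012,0.003,0.179,0,0,0.014,0]]
```

Call:
{"api": "servo_tool", "payload": {
  "series": [
    [[0.006, 0.001, 0.03, 0, 0, 0.007, 0], [0.012, 0.003, 0.06, 0, 0, 0.014, 0], [0.012, 0.003, 0.09, 0, 0, 0.014, 0], [0.012, 0.003, 0.12, 0, 0, 0.014, 0], [0.012, 0.003, 0.15, 0, 0, 0.014, 0], [0.012, 0.003, 0.179, 0, 0, 0.014, 0], [0.012, 0.003, 0.179, 0, 0, 0.014, 0], [0.012, 0.003, 0.179, 0, 0, 0.014, 0], [0.012, 0.003, 0.179, 0, 0, 0.014, 0]]
  ]
}}

```text
time_s: 26.07
tool_pos: [0.5007, -0.3603, 0.0409]
tool_rot: [180.0, -0.0, 0.7]
force: [-1.0, -0.8, -0.6]
grip_width: 0.0239
grasp_force: 29.9
```

```bash
python3 held.py .1 y | grep -v "x -[123]0 \|x [0123]*0 "
```

```text
tcp [ 0.5007 -0.3603  0.0409] [ 1.7998e+02 -2.0000e-02  6.5000e-01] F [-1.  -0.8 -0.6] w 0.0239
top 46
  x -50 5 y [-6.  -3.2 -2.4] z [48.6 49.1 51.2]
  x 40 4 y [0.8 3.9 8. ] z [54.6 56.9 58.4]
  x 50 25 y [-3.5  6.2 39.7] z [46.1 55.5 58.9]
  x 60 11 y [-7.3  0.9 47.1] z [34.5 52.2 56.7]
  xrange [-46.5 -46.5  65.   65.9]
side 239
  x -110 4 y [-6.5 -4.4 -1.7] z [46.6 46.8 47.2]
  x -100 18 y [-7.6 -5.8 -3.4] z [45.2 47.1 48.8]
  x -90 20 y [-7.2 -5.  -2.9] z [44.  47.4 48.9]
  x -80 21 y [-7.3 -5.2 -3. ] z [44.2 47.4 49.4]
  x -70 19 y [-6.8 -4.5 -2.2] z [44.3 47.9 48.8]
  x -60 20 y [-6.5 -4.3 -1.6] z [44.  47.1 48.7]
  x -50 18 y [-6.2 -3.8  0.1] z [45.1 46.7 48.8]
  x 40 16 y [-10.7  -8.2   3.9] z [41.7 49.9 55.9]
  x 50 68 y [-10.5  -6.3   7.8] z [41.2 52.2 56.2]
  x 60 26 y [-9.3 -4.  47.6] z [36.2 50.4 55.4]
  xrange [-102.9 -101.    64.8   66.1]
```

Call:
{"api": "servo_tool", "payload": {
  "series": [
    [[0, -0.004, 0.0, 0, 0, 0, 0], [0, -0.004, 0.01, 0, 0, 0, 0], [0, -0.004, 0.02, 0, 0, 0, 0], [0, -0.004, 0.03, 0, 0, 0, 0], [0, -0.004, 0.04, 0, 0, 0, 0], [0, -0.004, 0.05, 0, 0, 0, 0], [0, -0.004, 0.06, 0, 0, 0, 0], [0, -0.004, 0.06, 0, 0, 0, 0]]
  ]
}}

```text
time_s: 26.83
tool_pos: [0.5016, -0.3586, 0.0222]
tool_rot: [180.0, -0.1, 0.7]
force: [3.6, -0.5, -3.2]
grip_width: 0.0237
grasp_force: 29.9
```

Call:
{"api": "servo_tool", "payload": {
  "series": [
    [[0, 0, 0.008, 0, 0, 0, 0], [0, 0, 0.016, 0, 0, 0, 0], [0, 0, 0.024, 0, 0, 0, 0], [0, 0, 0.028, 0, 0, 0, 0], [0, 0, 0.028, 0, 0, 0, 0], [0, 0, 0.028, 0, 0, 0, 0]]
  ]
}}

```text
time_s: 27.33
tool_pos: [0.5018, -0.3589, 0.0149]
tool_rot: [180.0, -0.1, 0.7]
force: [5.0, 0.2, 1.9]
grip_width: 0.0236
grasp_force: 29.9
```

Call:
{"api": "servo_tool", "payload": {
  "series": [
    [[0, 0, 0, 0, 0, 0, 0.32], [0, 0, 0, 0, 0, 0, 0.36], [0, 0, 0, 0, 0, 0, 0.4], [0, 0, 0, 0, 0, 0, 0.4], [0, 0, 0, 0, 0, 0, 0.4], [0, 0, -0.05, 0, 0, 0, 0.4], [0, 0, -0.15, 0, 0, 0, 0.4], [0, 0, -0.3, 0, 0, 0, 0.4], [0, 0, -0.42, 0, 0, 0, 0.4], [0.0, -0.13, -0.5, 0, 0, 0, 0.4], [0.0, -0.27, -0.6, 0, 0, 0, 0.4], [0, -0.4, -0.7, 0, 0, 0, 0.4]]
  ]
}}

```text
time_s: 28.33
tool_pos: [0.4983, -0.2558, 0.2132]
tool_rot: [180.0, -0.0, 0.5]
force: [0.9, 0.4, 0.2]
grip_width: 0.0348
grasp_force: 0.0
```

Call:
{"api": "servo_tool", "payload": {
  "series": [
    [[0, -0.1, 0, 0, 0, 0, 0.4], [0, -0.23, 0, 0, 0, -0.03, 0.4], [0, -0.36, 0, 0, 0, -0.06, 0.4], [0, -0.5, 0, 0, 0, -0.1, 0.4], [0, -0.63, 0, 0, 0, -0.13, 0.4], [0, -0.76, 0, 0, 0, -0.16, 0.4], [0, -0.76, 0, 0, 0, -0.2, 0.4], [0, -0.76, 0, 0, 0, -0.2, 0.4], [0, -0.76, 0, 0, 0, -0.2, 0.4]]
  ]
}}

```text
time_s: 29.08
tool_pos: [0.4966, -0.0289, 0.2121]
tool_rot: [180.0, -0.0, 36.5]
force: [-0.6, -0.7, 0.1]
grip_width: 0.035
grasp_force: 0.0
```

```bash
python3 meas.py
python3 - <<'E'
from h import *
ct=np.array([.4909,-.2997]); a=np.radians(3.23)
c=np.load('side3.npy',allow_pickle=True).item(); P=cloud(c); im=c['frame'].mean(2)
q=P[...,:2]-ct; X=(q[...,0]*np.cos(a)+q[...,1]*np.sin(a))*1000-2.2; Y0=(-q[...,0]*np.sin(a)+q[...,1]*np.cos(a))*1000; Z=P[...,2]*1000
for yc in(12.7,60.5):
  Y=Y0+yc
  for x in range(-110,91,20):
    k=(X>=x)&(X<x+20)&(abs(Y)<20)&(im>100)&(Z>9)
    if k.sum(): print(x,k.sum(),np.percentile(Y[k],[5,50,95]).round(1),np.percentile(Z[k],[10,50,90]).round(1))
q=P[roi(P,.6,.67,-.02,.08,.1,.23)]; t=q[q[:,2]>.2]; b=q[q[:,2]<.14]; print('key tab',t.mean(0),'blade',b.mean(0))
E
```

```text
top
side
rat n 536 c 0.5053 -0.2567 LxW 0.0887 0.0708 yaw -0.84
-110 55 [-13.4  -0.   12.9] [15.9 19.1 21.8]
-90 81 [-13.3   0.4  12.4] [17.4 19.5 21.6]
-70 77 [-14.6   0.5  11.8] [17.9 19.4 22.1]
-50 77 [-13.6   0.6  12.9] [16.9 19.1 21.7]
-30 73 [-13.6  -2.3  11.9] [15.3 19.3 20.5]
-10 71 [-7.3 -4.1  4.4] [11.5 18.6 20.5]
10 71 [-10.   -2.7  12.3] [12.2 18.1 21.2]
30 67 [-12.3   0.5  12.7] [15.5 19.  20.7]
50 105 [-14.1  -2.1  17.9] [15.6 19.7 27.1]
70 66 [-11.4  -1.7  18.5] [15.8 19.6 27.9]
-110 19 [-6.9  0.5  6.6] [18.3 21.  23. ]
-90 56 [-7.   0.5  6.6] [18.6 20.9 22.5]
-70 56 [-8.8  0.5  7. ] [19.5 20.8 22.8]
-50 52 [-7.4  0.   6.4] [18.5 21.2 23.1]
-30 82 [-9.4 -3.4  6.1] [19.  22.3 27. ]
-10 113 [-10.3  -5.8   5.3] [16.3 24.9 28.9]
10 127 [-12.   -7.1  12.8] [19.  26.5 30. ]
30 128 [-12.3  -5.6  17.1] [21.3 26.2 29.8]
50 113 [-11.8  -5.5  16.2] [20.7 26.  29.5]
70 4 [ 4.3 14.7 15.9] [17.  19.  23.2]
key tab [0.63625171 0.02576473 0.2130686 ] blade [0.63611595 0.02604673 0.12627595]
```

View pics/t3.png

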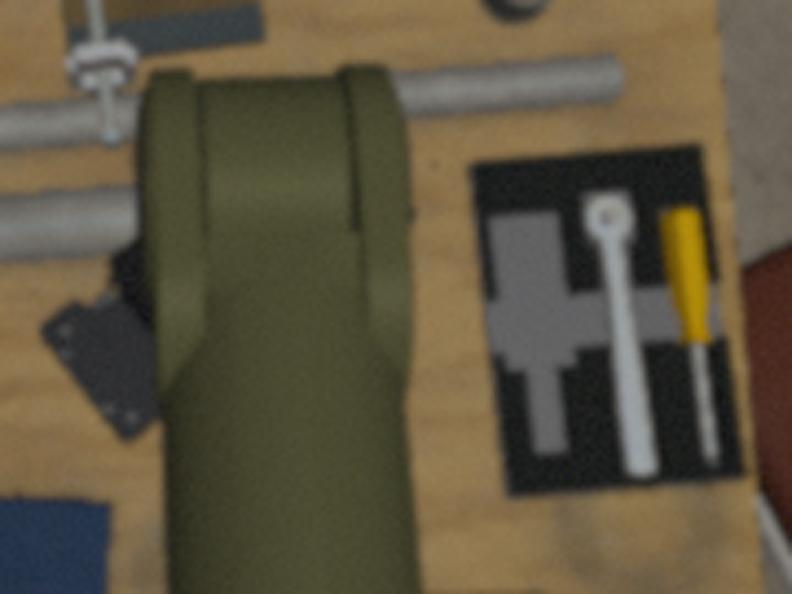

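Run:
```python
from h import *
from plan import plan
c=np.load('top3.npy',allow_pickle=True).item(); P=cloud(c)
m=roi(P,.61,.67,0,.07,.212,.235); rect(c,m,.224,'tab',False); print(P[m].mean(0))
m=roi(P,.61,.67,-.02,.08,.1,.212); print('rest',m.sum(),P[m].mean(0))
plan([(.6365,.0313,.3,96,.4),(.6365,.0313,.26,96,.4,4)],.04)
```

```text
tab n 57 c 0.635 0.0317 LxW 0.0291 0.0122 yaw -84.16
[0.635664   0.03166188 0.22227863]
rest 148 [0.63591925 0.03103615 0.17961536]
at [ 0.4967 -0.03    0.2119] 36.33 t 29.18 F [ 0.7 -1.2  0.2] w 0.0348 gf 0.0 14 rows
[[0.05,0.011,-0.029,0,0,-0.033,0.4],[0.099,0.022,-0.059,0,0,-0.066,0.4],[0.149,0.033,-0.088,0,0,-0.099,0.4],[0.199,0.045,-0.117,0,0,-0.133,0.4],[0.248,0.056,-0.147,0,0,-0.166,0.4],[0.298,0.067,-0.176,0,0,-0.199,0.4],[0.347,0.078,-0.206,0,0,-0.232,0.4],[0.397,0.089,-0.235,0,0,-0.265,0.4],[0.447,0.1,-0.264,0,0,-0.298,0.4],[0.496,0.112,-0.294,0,0,-0.331,0.4],[0.496,0.112,-0.26,0,0,-0.331,0.4],[0.496,0.112,-0.227,0,0,-0.331,0.4]]
[[0.496,0.112,-0.194,0,0,-0.331,0.4],[0.496,0.112,-0.16,0,0,-0.331,0.4]]
```

Call:
{"api": "servo_tool", "payload": {
  "series": [
    [[0, 0, -0.1, 0, 0, -0.033, 0.4], [0.03, 0.01, -0.2, 0, 0, -0.066, 0.4], [0.08, 0.02, -0.29, 0, 0, -0.099, 0.4], [0.14, 0.033, -0.29, 0, 0, -0.133, 0.4], [0.2, 0.045, -0.29, 0, 0, -0.166, 0.4], [0.27, 0.06, -0.29, 0, 0, -0.199, 0.4], [0.34, 0.078, -0.29, 0, 0, -0.232, 0.4], [0.4, 0.089, -0.29, 0, 0, -0.265, 0.4], [0.447, 0.1, -0.29, 0, 0, -0.298, 0.4], [0.496, 0.112, -0.29, 0, 0, -0.331, 0.4], [0.496, 0.112, -0.29, 0, 0, -0.331, 0.4], [0.496, 0.112, -0.29, 0, 0, -0.331, 0.4]]
  ]
}}

```text
time_s: 30.18
tool_pos: [0.6362, 0.0322, 0.2978]
tool_rot: [-179.9, 0.1, 95.9]
force: [-0.7, -0.5, -0.1]
grip_width: 0.0346
grasp_force: 0.0
```

Call:
{"api": "servo_tool", "payload": {
  "series": [
    [[0, 0, 0, 0, 0, 0, 0.4], [0, 0, 0, 0, 0, 0, 0.4], [0, 0, 0, 0, 0, 0, 0.4]]
  ]
}}

```text
time_s: 30.43
tool_pos: [0.6356, 0.033, 0.2989]
tool_rot: [180.0, -0.0, 96.1]
force: [-0.4, -0.2, 0.3]
grip_width: 0.035
grasp_force: 0.0
```

```bash
python3 plan.py "[(.636,.0315,.25,95.9,.4),(.636,.0315,.2035,95.9,.4,4)]" .02
```

```text
at [0.6356 0.033  0.2989] 96.1 t 30.43 F [-0.4 -0.2  0.3] w 0.035 gf 0.0 7 rows
[[-0.002,0,0.054,0,0,0,0.4],[-0.003,0.001,0.109,0,0,0.001,0.4],[-0.005,0.001,0.163,0,0,0.001,0.4],[-0.005,0.001,0.202,0,0,0.001,0.4],[-0.005,0.001,0.241,0,0,0.001,0.4],[-0.005,0.001,0.279,0,0,0.001,0.4],[-0.005,0.001,0.318,0,0,0.001,0.4]]
```

Call:
{"api": "servo_tool", "payload": {
  "series": [
    [[-0.002, 0, 0.054, 0, 0, 0, 0.4], [-0.005, 0.001, 0.12, 0, 0, 0, 0.4], [-0.005, 0.001, 0.18, 0, 0, 0, 0.4], [-0.005, 0.001, 0.24, 0, 0, 0, 0.4], [-0.005, 0.001, 0.29, 0, 0, 0, 0.4], [-0.005, 0.001, 0.316, 0, 0, 0, 0.4], [-0.005, 0.001, 0.316, 0, 0, 0, 0.4], [-0.005, 0.001, 0.316, 0, 0, 0, 0.0], [-0.005, 0.001, 0.316, 0, 0, 0, 0], [-0.005, 0.001, 0.316, 0, 0, 0, 0], [-0.005, 0.001, 0.316, 0, 0, 0, 0], [-0.005, 0.001, 0.316, 0, 0, 0, 0]]
  ],
  "grip_force": 20
}}

```text
time_s: 31.43
tool_pos: [0.637, 0.0325, 0.2043]
tool_rot: [179.9, -0.0, 96.2]
force: [1.9, -0.3, 1.1]
grip_width: 0.0096
grasp_force: 20.0
```

Call:
{"api": "servo_tool", "payload": {
  "series": [
    [[0, 0, 0, 0, 0, 0, 0], [0, 0, 0, 0, 0, 0, 0], [0, 0, -0.022, 0, 0, 0, 0], [0, 0, -0.044, 0, 0, 0, 0], [0, 0, -0.066, 0, 0, 0, 0], [0, 0, -0.088, 0, 0, 0, 0], [0, 0, -0.088, 0, 0, 0, 0], [0, 0, -0.088, 0, 0, 0, 0]]
  ]
}}

```text
time_s: 32.1
tool_pos: [0.6369, 0.0324, 0.2306]
tool_rot: [179.9, -0.0, 96.2]
force: [-0.0, -0.1, -1.2]
grip_width: 0.0098
grasp_force: 20.0
```

```bash
python3 plan.py "[(.5365,.0207,.2295,96,0),(.5365,.0207,.2295,96,0,2)]" .01
```

```text
at [0.6369 0.0324 0.2306] 96.25 t 32.1 F [-0.  -0.1 -1.2] w 0.0098 gf 20.0 13 rows
[[0,-0.031,0,0,0,0,0],[0,-0.061,0.001,0,0,0,0],[-0.001,-0.092,0.001,0,0,0,0],[-0.001,-0.123,0.001,0,0,0,0],[-0.001,-0.153,0.002,0,0,0.001,0],[-0.001,-0.184,0.002,0,0,0.001,0],[-0.001,-0.214,0.002,0,0,0.001,0],[-0.002,-0.245,0.003,0,0,0.001,0],[-0.002,-0.276,0.003,0,0,0.001,0],[-0.002,-0.306,0.003,0,0,0.001,0],[-0.002,-0.337,0.004,0,0,0.001,0],[-0.002,-0.337,0.004,0,0,0.001,0]]
[[-0.002,-0.337,0.004,0,0,0.001,0]]
```

Call:
{"api": "servo_tool", "payload": {
  "series": [
    [[0, -0.031, 0, 0, 0, 0, 0], [0, -0.061, 0, 0, 0, 0, 0], [0, -0.092, 0, 0, 0, 0, 0], [0, -0.123, 0, 0, 0, 0, 0], [0, -0.153, 0, 0, 0, 0, 0], [0, -0.184, 0, 0, 0, 0, 0], [0, -0.214, 0, 0, 0, 0, 0], [0, -0.245, 0, 0, 0, 0, 0], [0, -0.276, 0, 0, 0, 0, 0], [0, -0.306, 0, 0, 0, 0, 0], [0, -0.337, 0, 0, 0, 0, 0], [0, -0.337, 0, 0, 0, 0, 0]]
  ]
}}

```text
time_s: 33.1
tool_pos: [0.5344, 0.0211, 0.2301]
tool_rot: [-180.0, -0.1, 96.2]
force: [0.6, -0.4, -0.9]
grip_width: 0.01
grasp_force: 20.0
```

```bash
python3 plan.py "[(.4705,.2515,.2295,99.7,0),(.4705,.2515,.2295,99.7,0,4)]" .035
```

```text
at [0.5344 0.0211 0.2301] 96.24 t 33.1 F [ 0.6 -0.4 -0.9] w 0.01 gf 20.0 11 rows
[[0.112,-0.018,0,0,0,-0.003,0],[0.225,-0.037,0.001,0,0,-0.005,0],[0.337,-0.055,0.001,0,0,-0.008,0],[0.45,-0.073,0.001,0,0,-0.011,0],[0.562,-0.092,0.002,0,0,-0.014,0],[0.674,-0.11,0.002,0,0,-0.016,0],[0.787,-0.128,0.002,0,0,-0.019,0],[0.787,-0.128,0.002,0,0,-0.019,0],[0.787,-0.128,0.002,0,0,-0.019,0],[0.787,-0.128,0.002,0,0,-0.019,0],[0.787,-0.128,0.002,0,0,-0.019,0]]
```

Call:
{"api": "servo_tool", "payload": {
  "series": [
    [[0.112, -0.018, 0, 0, 0, 0, 0], [0.225, -0.037, 0, 0, 0, -0.005, 0], [0.337, -0.055, 0, 0, 0, -0.008, 0], [0.45, -0.073, 0, 0, 0, -0.011, 0], [0.562, -0.092, 0, 0, 0, -0.014, 0], [0.674, -0.11, 0, 0, 0, -0.016, 0], [0.787, -0.128, 0, 0, 0, -0.019, 0], [0.787, -0.128, 0, 0, 0, -0.019, 0], [0.787, -0.128, 0, 0, 0, -0.019, 0], [0.787, -0.128, 0, 0, 0, -0.019, 0], [0.787, -0.128, 0, 0, 0, -0.019, 0]]
  ]
}}

```text
time_s: 34.02
tool_pos: [0.473, 0.2505, 0.23]
tool_rot: [180.0, 0.0, 99.5]
force: [-0.4, -0.4, -0.6]
grip_width: 0.0102
grasp_force: 20.0
```

Run:
```python
from h import *
from plan import get_obs
c=cam('side'); P=cloud(c); o=get_obs(); t=o['tool_pos']; print(np.round(t,4),o['tool_rot'])
q=P[roi(P,t[0]-.02,t[0]+.02,t[1]-.05,t[1]+.05,t[2]-.1,t[2]+.0)]-t
for z in range(-95,-5,5):
    k=(q[:,2]*1000>=z)&(q[:,2]*1000<z+5)
    if k.sum()>2: print(z,k.sum(),'x',(np.percentile(q[k,0],[0,25,50,75,100])*1000).round(1),'y',(np.percentile(q[k,1],[0,15,50,85])*1000).round(1))
np.save('k.npy',c,allow_pickle=True)
u,v=proj(c,[t[0],t[1],t[2]-.04]); save(c,'key5.png',(int(u)-25,int(v)-30,int(u)+25,int(v)+40),8)
```

```text
[0.473  0.2504 0.23  ] [1.79977883e+02 1.62340872e-02 9.95086930e+01]
-90 6 x [-6.  -2.1  0.3  2.9  3.9] y [-12.8 -12.7  -8.3  -0.5]
-85 3 x [-5.7 -4.2 -2.6 -1.   0.7] y [-12.2 -11.1  -8.6   1.5]
-80 7 x [-5.4 -2.3  0.9  2.6  4.4] y [-14.1 -11.5 -10.7  -6.3]
-75 5 x [-5.2 -5.  -1.9  1.4  4.6] y [-13.6 -12.8  -8.7   4.4]
-70 6 x [-1.7 -0.7  1.6  4.   5. ] y [-12.9 -11.2  -9.9  -8.6]
-60 8 x [-7.5 -5.1 -2.7 -0.2  5.5] y [-20.6 -20.1 -12.4  10.5]
-55 8 x [-7.  -3.9 -2.2  2.4  5.7] y [-23.3 -20.5 -10.6   9.8]
-50 7 x [-6.7 -0.4  2.7  4.4  6.1] y [-19.8 -19.1 -18.3 -13.9]
-45 5 x [-6.5 -6.3 -6.2  3.1  6.4] y [-22.9 -20.    6.6  13.8]
-40 7 x [-5.9 -3.   0.2  5.   6.8] y [-22.3 -19.9 -18.7  -9.7]
-35 7 x [-5.7 -1.1  0.6  3.7  7. ] y [-24.4 -23.1 -20.2  -9.7]
-30 9 x [-8.6 -2.4  1.   4.2  7.4] y [-23.5 -20.  -18.6   7. ]
-25 7 x [-8.3 -5.  -2.2 -0.4  4.4] y [-20.3 -20.3 -17.4  11.7]
-20 8 x [-8.1 -5.5 -1.7  2.3  4.8] y [-21.4 -20.2 -17.   15.4]
-15 4 x [-1.3  0.9  1.8  2.7  5. ] y [-22.8 -21.9 -19.9 -18. ]
-10 6 x [-7.5 -3.4  0.5  4.5  5.4] y [-21.  -21.  -18.   -4.7]
```

```bash
python3 plan.py "[(.4702,.252,.2,99.7,0,3),(.4702,.252,.186,99.7,0,2)]" .02
```

```text
at [0.473  0.2504 0.23  ] 99.51 t 34.07 F [-0.2 -0.  -0.5] w 0.0098 gf 20.0 5 rows
[[0.002,-0.003,0.033,0,0,0,0],[0.005,-0.006,0.067,0,0,-0.001,0],[0.007,-0.008,0.1,0,0,-0.001,0],[0.007,-0.008,0.123,0,0,-0.001,0],[0.007,-0.008,0.147,0,0,-0.001,0]]
```

Call:
{"api": "servo_tool", "payload": {
  "series": [
    [[0.002, -0.003, 0.03, 0, 0, 0, 0], [0.005, -0.006, 0.06, 0, 0, -0.001, 0], [0.007, -0.008, 0.1, 0, 0, -0.001, 0], [0.007, -0.008, 0.12, 0, 0, -0.001, 0], [0.007, -0.008, 0.143, 0, 0, -0.001, 0], [0.007, -0.008, 0.143, 0, 0, -0.001, 0], [0.007, -0.008, 0.143, 0, 0, -0.001, 0], [0.007, -0.008, 0.143, 0, 0, -0.001, 0]]
  ]
}}

```text
time_s: 34.73
tool_pos: [0.4698, 0.2537, 0.1873]
tool_rot: [180.0, -0.0, 99.8]
force: [-0.3, 0.4, -0.8]
grip_width: 0.0099
grasp_force: 20.0
```

```bash
python3 plan.py "[(.4702,.252,.187,99.7,0,2),(.4702,.252,.168,99.7,0,5)]" .02
```

```text
at [0.4698 0.2537 0.1873] 99.84 t 34.73 F [-0.3  0.4 -0.8] w 0.0099 gf 20.0 7 rows
[[-0.003,0,0.001,0,0,0,0],[-0.006,0,0.001,0,0,0.001,0],[-0.006,0,0.014,0,0,0.001,0],[-0.006,0,0.026,0,0,0.001,0],[-0.006,0,0.039,0,0,0.001,0],[-0.006,0,0.052,0,0,0.001,0],[-0.006,0,0.064,0,0,0.001,0]]
```

Call:
{"api": "servo_tool", "payload": {
  "series": [
    [[-0.006, 0, 0, 0, 0, 0, 0], [-0.006, 0, 0.01, 0, 0, 0, 0], [-0.006, 0, 0.02, 0, 0, 0, 0], [-0.006, 0, 0.03, 0, 0, 0, 0], [-0.006, 0, 0.04, 0, 0, 0, 0], [-0.006, 0, 0.052, 0, 0, 0, 0], [-0.006, 0, 0.052, 0, 0, 0, 0]]
  ]
}}

```text
time_s: 35.32
tool_pos: [0.4693, 0.2518, 0.1705]
tool_rot: [-179.9, 0.0, 99.9]
force: [-0.4, 0.9, -0.3]
grip_width: 0.0097
grasp_force: 20.0
```

Call:
{"api": "servo_tool", "payload": {
  "series": [
    [[0, 0, 0.015, 0, 0, 0, 0], [0, 0, 0.03, 0, 0, 0, 0], [0, 0, 0.045, 0, 0, 0, 0], [0, 0, 0.055, 0, 0, 0, 0], [0, 0, 0.065, 0, 0, 0, 0], [0, 0, 0.065, 0, 0, 0, 0]]
  ]
}}

```text
time_s: 35.82
tool_pos: [0.4694, 0.2518, 0.1512]
tool_rot: [-180.0, 0.0, 99.9]
force: [0.2, 1.0, -0.7]
grip_width: 0.0097
grasp_force: 20.0
```

Call:
{"api": "servo_tool", "payload": {
  "series": [
    [[0, 0, 0.004, 0, 0, 0, 0], [0, 0, 0.008, 0, 0, 0, 0], [0, 0, 0.012, 0, 0, 0, 0], [0, 0, 0.016, 0, 0, 0, 0], [0, 0, 0.016, 0, 0, 0, 0]]
  ]
}}

```text
time_s: 36.23
tool_pos: [0.4708, 0.2519, 0.1502]
tool_rot: [179.9, -0.1, 99.8]
force: [-4.7, -2.5, 13.7]
grip_width: 0.0097
grasp_force: 20.1
```

Call:
{"api": "servo_tool", "payload": {
  "series": [
    [[0, 0, -0.01, 0, 0, 0, 0], [0, 0, -0.01, 0, 0, 0.038, 0], [0, 0, -0.01, 0, 0, 0.076, 0], [0, 0, -0.01, 0, 0, 0.114, 0], [0, 0, -0.01, 0, 0, 0.152, 0], [0, 0, -0.01, 0, 0, 0.19, 0], [0, 0, -0.01, 0, 0, 0.228, 0], [0, 0, -0.01, 0, 0, 0.266, 0], [0, 0, -0.01, 0, 0, 0.304, 0], [0, 0, -0.01, 0, 0, 0.342, 0], [0, 0, -0.01, 0, 0, 0.38, 0], [0, 0, -0.01, 0, 0, 0.41, 0]]
  ]
}}

```text
time_s: 37.23
tool_pos: [0.4693, 0.2529, 0.1508]
tool_rot: [-179.9, -0.0, 25.8]
force: [-3.3, 0.7, 2.5]
grip_width: 0.0098
grasp_force: 20.0
```

Call:
{"api": "servo_tool", "payload": {
  "series": [
    [[0, 0, 0, 0, 0, 0.015, 0], [0, 0, 0, 0, 0, 0.03, 0], [0, 0, 0, 0, 0, 0.045, 0], [0, 0, 0, 0, 0, 0.045, 0], [0, 0, 0, 0, 0, 0.045, 0]]
  ]
}}

```text
time_s: 37.65
tool_pos: [0.4694, 0.2528, 0.1508]
tool_rot: [-179.9, -0.0, 18.1]
force: [-2.3, 1.8, 4.3]
grip_width: 0.0101
grasp_force: 20.5
```

```bash
python3 -c "
from cell import get_obs
o=get_obs(); print(o['wrist_torque'],o['tool_rot'],o['effort'][6])"
```

```text
[0.32631674 0.84551331 0.39461893] [-1.79931337e+02 -1.76229554e-02  1.81112335e+01] -0.49081385135650635
```

Call:
{"api": "servo_tool", "payload": {
  "series": [
    [[0, 0, 0, 0, 0, -0.03, 0], [0, 0, 0.006, 0, 0, -0.03, 0], [0, 0, 0.006, 0, 0, -0.03, 0.2], [0, 0, 0.0, 0, 0, -0.03, 0.4], [0, 0, 0.0, 0, 0, -0.03, 0.5], [0, 0, 0.0, 0, 0, -0.03, 0.5], [0, 0, -0.1, 0, 0, -0.03, 0.5], [0, 0, -0.22, 0, 0, -0.03, 0.5], [0, 0, -0.35, 0, 0, -0.03, 0.5], [0, 0, -0.48, 0, 0, -0.03, 0.5], [0, 0, -0.48, 0, 0, -0.03, 0.4], [0, 0, -0.48, 0, 0, -0.03, 0.4]]
  ]
}}

```text
time_s: 38.65
tool_pos: [0.4713, 0.2521, 0.2966]
tool_rot: [-179.9, -0.3, 23.3]
force: [0.1, 0.1, -1.2]
grip_width: 0.0376
grasp_force: 0.0
```

```bash
python3 plan.py "[(.5895,.026,.295,45,.4),(.5895,.026,.26,45,.4,3)]" .035
```

```text
at [0.4713 0.2521 0.2966] 23.31 t 38.65 F [ 0.1  0.1 -1.2] w 0.0376 gf 0.0 11 rows
[[0.008,0.106,0.001,0,0,-0.015,0.4],[0.016,0.212,0.001,0,0,-0.03,0.4],[0.024,0.318,0.002,0,0,-0.045,0.4],[0.032,0.424,0.003,0,0,-0.06,0.4],[0.04,0.53,0.003,0,0,-0.075,0.4],[0.048,0.636,0.004,0,0,-0.09,0.4],[0.056,0.742,0.005,0,0,-0.105,0.4],[0.064,0.848,0.005,0,0,-0.12,0.4],[0.064,0.848,0.044,0,0,-0.12,0.4],[0.064,0.848,0.083,0,0,-0.12,0.4],[0.064,0.848,0.122,0,0,-0.12,0.4]]
```

Call:
{"api": "servo_tool", "payload": {
  "series": [
    [[0.008, 0.106, 0, 0, 0, -0.015, 0.4], [0.016, 0.212, 0, 0, 0, -0.03, 0.4], [0.024, 0.318, 0, 0, 0, -0.045, 0.4], [0.032, 0.424, 0, 0, 0, -0.06, 0.4], [0.04, 0.53, 0, 0, 0, -0.075, 0.4], [0.048, 0.636, 0, 0, 0, -0.09, 0.4], [0.056, 0.742, 0, 0, 0, -0.105, 0.4], [0.064, 0.848, 0, 0, 0, -0.12, 0.4], [0.064, 0.848, 0.044, 0, 0, -0.12, 0.4], [0.064, 0.848, 0.122, 0, 0, -0.12, 0.4], [0.064, 0.848, 0.122, 0, 0, -0.12, 0.4], [0.064, 0.848, 0.122, 0, 0, -0.12, 0.4]]
  ]
}}

```text
time_s: 39.65
tool_pos: [0.5867, 0.0259, 0.2551]
tool_rot: [-179.8, 0.2, 44.9]
force: [0.4, 0.6, 0.1]
grip_width: 0.0349
grasp_force: 0.0
```

Run:
```python
from h import *
from plan import plan
for n in('top','side'):
    c=cam(n);P=cloud(c); print(n)
    m=roi(P,.44,.5,.2,.3,.163,.19); 
    if m.sum()>4: rect(c,m,.17,'tab',False); print(P[m].mean(0),P[m][:,2].max())
    m=roi(P,.57,.62,-.02,.06,.2,.22); print('pin',P[m].mean(0) if m.any() else '')
plan([(.5895,.0255,.26,45,.4),(.5895,.0255,.2035,45,.4,4)],.035)
```

```text
top
tab n 46 c 0.4691 0.2501 LxW 0.0296 0.01 yaw 22.21
[0.46890715 0.25029922 0.1693985 ] 0.17409715688704375
pin 
side
tab n 20 c 0.4684 0.2419 LxW 0.0331 0.0204 yaw 52.97
[0.46862579 0.24932972 0.1664506 ] 0.16849475207806613
pin [0.59008156 0.02539407 0.20768472]
at [0.5882 0.0263 0.2577] 44.99 t 39.75 F [1.6 0.5 1.3] w 0.0353 gf 0.0 5 rows
[[0.001,0.005,-0.008,0,0,0,0.4],[0.001,0.005,0.039,0,0,0,0.4],[0.001,0.005,0.087,0,0,0,0.4],[0.001,0.005,0.134,0,0,0,0.4],[0.001,0.005,0.181,0,0,0,0.4]]
```

Call:
{"api": "servo_tool", "payload": {
  "series": [
    [[0.001, 0.005, 0.04, 0, 0, 0, 0.4], [0.001, 0.005, 0.09, 0, 0, 0, 0.4], [0.001, 0.005, 0.14, 0, 0, 0, 0.4], [0.001, 0.005, 0.178, 0, 0, 0, 0.4], [0.001, 0.005, 0.178, 0, 0, 0, 0.4], [0.001, 0.005, 0.178, 0, 0, 0, 0.2], [0.001, 0.005, 0.178, 0, 0, 0, 0], [0.001, 0.005, 0.178, 0, 0, 0, 0], [0.001, 0.005, 0.178, 0, 0, 0, 0], [0.001, 0.005, 0.178, 0, 0, 0, 0], [0.001, 0.005, 0.178, 0, 0, 0, 0], [0.001, 0.005, 0.178, 0, 0, 0, 0]]
  ],
  "grip_force": 6
}}

```text
time_s: 40.75
tool_pos: [0.5894, 0.0252, 0.2046]
tool_rot: [-180.0, -0.0, 45.0]
force: [-2.5, -0.5, 3.0]
grip_width: 0.0094
grasp_force: 6.0
```

Run:
```python
from plan import *
o=get_obs(); t=o['tool_pos']
piv=np.array([.6874,.0368]); d=np.array(t[:2])-piv; a0=np.degrees(np.arctan2(d[1],d[0]))%360; print('r',np.hypot(*d),a0)
ph=np.radians(np.linspace(a0,275.7+2,13)[1:])
plan([(piv[0]+.1*np.cos(a),piv[1]+.1*np.sin(a),t[2],o['tool_rot'][2],0) for a in ph],.05)
```

```text
r 0.09873099558135355 186.76643100471853
at [0.5894 0.0252 0.2046] 44.95 t 40.75 F [-2.5 -0.5  3. ] w 0.0094 gf 6.0 12 rows
[[-0.028,0.034,0,0,0,0,0],[-0.048,0.073,0,0,0,0,0],[-0.063,0.115,0,0,0,0,0],[-0.072,0.158,0,0,0,0,0],[-0.075,0.202,0,0,0,0,0],[-0.072,0.246,0,0,0,0,0],[-0.064,0.289,0,0,0,0,0],[-0.049,0.331,0,0,0,0,0],[-0.03,0.37,0,0,0,0,0],[-0.005,0.407,0,0,0,0,0],[0.024,0.44,0,0,0,0,0],[0.057,0.469,0,0,0,0,0]]
```

Call:
{"api": "servo_tool", "payload": {
  "series": [
    [[-0.028, 0.034, -0.002, 0, 0, 0, 0], [-0.048, 0.073, -0.002, 0, 0, 0, 0], [-0.063, 0.115, -0.002, 0, 0, 0, 0], [-0.072, 0.158, -0.002, 0, 0, 0, 0], [-0.075, 0.202, -0.002, 0, 0, 0, 0], [-0.072, 0.246, -0.002, 0, 0, 0, 0], [-0.064, 0.289, -0.002, 0, 0, 0, 0], [-0.049, 0.331, -0.002, 0, 0, 0, 0], [-0.03, 0.37, -0.002, 0, 0, 0, 0], [-0.005, 0.407, -0.002, 0, 0, 0, 0], [0.024, 0.44, -0.002, 0, 0, 0, 0], [0.057, 0.469, -0.002, 0, 0, 0, 0]]
  ]
}}

```text
time_s: 41.75
tool_pos: [0.6997, -0.0639, 0.2045]
tool_rot: [-179.8, 0.2, 44.9]
force: [-13.5, 2.8, 3.9]
grip_width: 0.0131
grasp_force: 5.9
```

Call:
{"api": "servo_tool", "payload": {
  "series": [
    [[0, 0, 0, 0, 0, 0, 0], [0, 0, 0, 0, 0, 0, 0], [0, 0, 0, 0, 0, 0, 0]]
  ]
}}

```text
time_s: 42.0
tool_pos: [0.6997, -0.0611, 0.2038]
tool_rot: [-179.7, 0.1, 45.0]
force: [-4.8, 3.8, 1.3]
grip_width: 0.0095
grasp_force: 6.0
```

Folded against the stop. Release, rise, move clear, and check everything.

Call:
{"api": "servo_tool", "payload": {
  "series": [
    [[0, 0, 0, 0, 0, 0, 0.2], [0, 0, 0, 0, 0, 0, 0.4], [0, 0, 0, 0, 0, 0, 0.4], [0, 0, 0, 0, 0, 0, 0.4], [0, 0, -0.1, 0, 0, 0, 0.4], [0, 0, -0.2, 0, 0, 0, 0.4], [0, 0, -0.35, 0, 0, 0, 0.4], [0, -0.12, -0.4, 0, 0, 0, 0.4], [-0.05, -0.24, -0.4, 0, 0, 0, 0.4], [-0.1, -0.36, -0.4, 0, 0, 0, 0.4], [-0.1, -0.45, -0.4, 0, 0, 0, 0.4], [-0.1, -0.45, -0.4, 0, 0, 0, 0.4]]
  ]
}}

```text
time_s: 43.0
tool_pos: [0.5819, 0.0161, 0.326]
tool_rot: [-179.8, -0.2, 45.3]
force: [1.4, 0.7, 0.7]
grip_width: 0.0346
grasp_force: 0.0
```

```bash
python3 meas.py
python3 - <<'E'
from h import *
from plan import get_obs
print(get_obs()['tool_pos'],get_obs()['force'])
for n in('top','side'):
    c=np.load(n+'3.npy',allow_pickle=True).item(); P=cloud(c)
    m=roi(P,.65,.73,-.1,-.04,.203,.23); print(n,'pin',P[m].mean(0) if m.any() else '')
    m=roi(P,.44,.5,.2,.3,.163,.19)
    if m.sum()>4: rect(c,m,.17,'tab',False); print(P[m].mean(0))
E
```

```text
top
side
rat n 533 c 0.5042 -0.2565 LxW 0.0883 0.0689 yaw -4.02
[0.58448552 0.01253433 0.3255759 ] [ 0.48654348 -0.86068853  0.3096058 ]
top pin 
tab n 49 c 0.4692 0.25 LxW 0.0294 0.0107 yaw 24.24
[0.46892644 0.25000211 0.1690466 ]
side pin [ 0.69852478 -0.06333789  0.20849126]
tab n 20 c 0.4706 0.2388 LxW 0.0303 0.0216 yaw 19.17
[0.46812568 0.25027849 0.16614326]
```

View pics/t3.png

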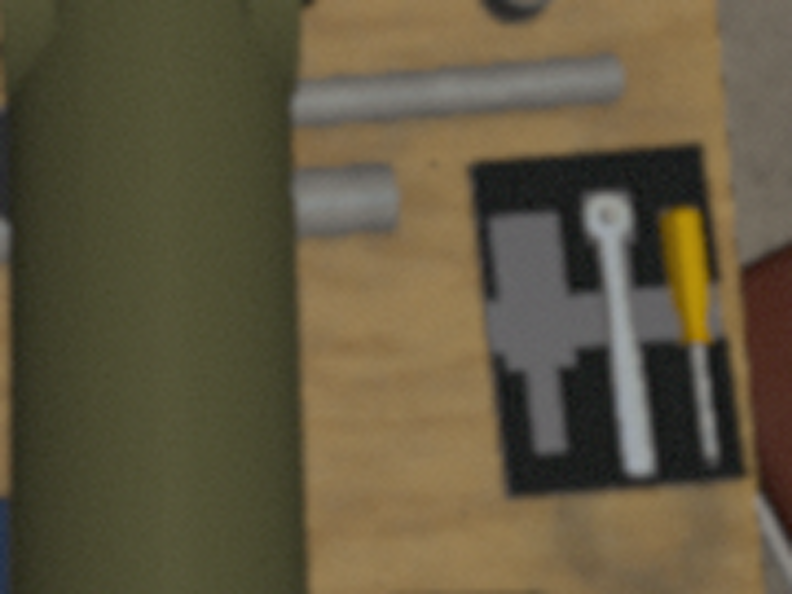

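```bash
python3 -c "
from cell import env
print(env.sign_off())"
```

```text
the job is handed in; nothing more can be done
None
```

The job is handed in. By the last camera and force checks, the key is home at run, the hook is folded, and the ratchet and screwdriver sit in their pockets. There were no pliers in the scene. No verdict came back from the hand-in.

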